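Set up the drop-front drawing desk and stow the erasers in its carousel

ROBOT

A 7-joint arm with a two-finger parallel gripper is mounted at the origin on the work surface. World frame = base frame: x ahead of the robot, y to its left, z up, the work surface at z = 0. Lengths are in mm, angles in rad, forces in N, time in s.
With the tool pointing down it reaches from about 425 to 1025 mm from the base axis. Payload 3.6 kg.
Tool frame: the origin (TCP) lies midway between the tips of the shut fingers; the grasp point (between the pads) lies 19 mm behind it; z points along the fingers, y is the direction in which the jaws open and shut (so a half turn about z gives the same grasp; the last joint's range is limited). The gripper opens to 85 mm and grips with 20 to 120 N. Pads are 22 mm wide; open, the fingers measure 114 mm over their backs; the gripper's body (76 mm by 85 mm) begins 54 mm behind the grasp point. The pads swing forward as they close: fully open they stand 13 mm farther back than shut.
Start: joints at [-1.331, 0.591, 0.048, 1.609, -0.033, 0.943, -0.034], TCP at [236.846, 685.225, 231.302] pointing down, gripper open.
Joint ranges: [-2.69, 2.69], [-0.47, 2.24], [-1.27, 1.36], [0.19, 2.51], [-1.53, 4.68], [0.08, 2.07], [-3.09, 3.09]. Speed limits (rad/s): [2.57, 2.57, 3.14, 3.14, 3.14, 3.14, 3.14].

INTERFACE

Orientations are given as a unit quaternion [x, y, z, w].
In Python, from station import sensors, capture, calibration, arm gives the robot as it stands.
- The arm moves only by the tool apply_moves, never from a script. Its argument "increments" is a list of rows, each a list of 7 numbers: the turn, a rotation vector about the tool's x, y, z in degrees, then the shift along the tool's x, y, z in m, then the finger opening in m, from 0 to 0.0854. In form: [[wx, wy, wz, x, y, z, grip], ...]. A call has 1 to 8 rows; each row shifts and turns the commanded pose from where the row before left it, along the tool's axes as they then stand; what a row does not reach is not made up. A row lasts 1/12 s, in which the tool goes at most 41.7 mm and 7.16 degrees, less where a joint would pass 70% of its speed; a pose out of reach is approached as far as the arm can. A call is refused whole if a number of a shift passes 0.0417 or a number of a turn 7.16, either way. A call with a gripper value outside its range is refused whole. The fingers move at their own pace and stop on an object; the grip force is fixed at half the most. Time passes only in rows, so rows that do not move let the fingers close. It gives the time, the measured TCP pose, the force and the opening at its end, in the units of the state.
- sensors.sense(): the state, without advancing time (a new reading comes with each control period).
- capture(name): name is "side" or "top"; returns (picture, depth): 480x640x3 uint8, red, green, blue; 480x640 float32, mm along the optical axis (not along the pixel's ray), 0 where there is no reading.
- calibration(name): a dict with "mtx" (3x3 intrinsics, pixels), "pose" (4x4, takes a point from camera to world coordinates). Camera axes: x right, y down, z forward; pixel columns grow to the right and rows downward; lengths in mm; the calibration is good to about 2 mm. A picture is of the moment at which its call begins. calibration takes no time and is no camera call.
- arm.job_done(): hands the job in, once; it reports no verdict.
The state is a dict: "clock": time; "q": joint angles; "qd": joint speeds; "joint_torque": joint torques, N m; "tool_pos": TCP position; "orientation": TCP orientation; "ft_force": force on the tool from outside, world axes, zero at the start; "wrist_torque": the same for the moment, N m; "gripper_width": finger opening in mm.
Only numpy, scipy, OpenCV 4.12 (cv2) and the standard library are available. Lean on these libraries where they do the work, as an engineer would, in place of code of your own. Each camera call takes 0.05 s, during which the arm holds its last target.

TASK

Get the drop-front drawing desk ready: pull both slide-out supports fully out, then lower the flap all the way down onto them. Turn the carousel inside, by its knob and the shorter way round, until its empty bay is centred at the front in the open slot, then put every loose eraser into that bay. Lay the pocket sketchbook flat in the middle of the lowered flap.

Things in the scene. Friction and masses are not known exactly. Their poses are not given: they have to be found in the camera images.
- desk: Fixed plywood desk box, 250 x 250 mm; origin: centre of its underside on the table; front = own -x (looks to about world -y), own +y side nearest the robot. Walls: front 45, sides 75, back 100 mm high; at own y = +-121 a slanted rail on a post, 205 mm high. A clear cover (62 to 66 mm high) hides the carousel but for a slot, own y -60..60 mm, from the front to own x = +26 mm.
- slot (a point): Centre of the loading part of the slot, 55 mm in front of the carousel axis (desk's -x side), at the cover's height (64 mm).
- support_near (a joint): Slide-out support on the side nearer the robot: a wooden bar 16 mm wide, 22 mm high (48 to 70 mm above the table), sliding out along the desk's -x. 0 = pushed in, 0.15 m = fully out (stop). Slides with about 2 N of friction and stays where left.
- support_far (a joint): The same support on the side farther from the robot.
- nose_near (a point): On the near support's bar, 20 mm behind the tip of its protruding nose and half-way up (59 mm above the table); moves with the bar. Even when pushed in the nose sticks out 65 mm in front of the box, so it can be pinched from above across its 16 mm width.
- nose_far (a point): The same point on the far support.
- flap (a joint): Flap panel 210 long, 256 wide, 10 mm thick; hinge line along the desk's y at own x = -125, 75 mm above the table. 0 = closed, leaning back over the box at 45 degrees; grows as it is lowered to the front; 2.356 rad = level, at its stop. Stiff hinge (0.35 N m): stays where left. The stop, not the supports, limits it, but it must only be lowered onto pulled-out supports.
- flap_bar (a point): Middle of the flap's handle bar: a steel bar 12 mm thick, 90 mm long, parallel to the hinge, 245 mm from the hinge line and 35 mm beyond the panel's free edge. It is round, so it can turn between the fingers while the flap swings.
- flap_mid (a point): Centre of the flap panel (mid-thickness), 105 mm from the hinge line. With the flap level its top face is 80 mm above the table.
- carousel (a joint): White turntable of radius 92 mm with four quarter bays (floor 22, walls 56 mm above the table), turned endlessly by the knob on its axis at the desk's origin. Rad, growing clockwise from above. 0 and 6.283 are the same: empty bay at the front, in the slot. Starts between 1.3 and 4.98: the shorter way is down to 0 from below 3.14, up to 6.283 from above. Friction 0.04 N m.
- knob (a point): On the carousel axis at the height to grip: 95 mm above the table. The knob is a black bar 42 mm long, 14 mm wide, from 73 to 107 mm above the table; it turns with the carousel. The bar's long axis is the line from this point to empty_bay; a white line on one half of its top points to the empty bay.
- empty_bay (a point): Centre of the empty bay's floor (22 mm above the table), 55 mm from the carousel axis; turns with the carousel. The other three bays are filled with fixed stock.
- book_mid (a point): Centre of the pocket sketchbook, a closed hard-cover book 95 x 56 x 16 mm lying flat on the table; x along its 95 mm, y across its 56 mm, z up.
- eraser0_mid (a point): Centre of a white block eraser with a blue paper sleeve, 34 x 17 x 14 mm, lying flat on the table; x along its 34 mm, y across its 17 mm, z up. Two to four erasers are there; None for an absent one.
- eraser1_mid (a point): Centre of a white block eraser with a blue paper sleeve, 34 x 17 x 14 mm, lying flat on the table; x along its 34 mm, y across its 17 mm, z up. Two to four erasers are there; None for an absent one.
- eraser2_mid (a point): Centre of a white block eraser with a blue paper sleeve, 34 x 17 x 14 mm, lying flat on the table; x along its 34 mm, y across its 17 mm, z up. Two to four erasers are there; None for an absent one.
- eraser3_mid (a point): Centre of a white block eraser with a blue paper sleeve, 34 x 17 x 14 mm, lying flat on the table; x along its 34 mm, y across its 17 mm, z up. Two to four erasers are there; None for an absent one.

How it is judged (in metres and radians):
On the way, in this order (a step that is already met when the one before it is completed fails the run):
1. both supports are pulled out (value of joint each of support_near, support_far above 0.135 m), for 0.2 s.
2. the flap is lowered level (all of step 1 and value of joint flap above 2.25 rad), for 0.2 s.
3. the carousel's empty bay is at the front ((value of joint carousel between -0.17 and 0.17 rad or value of joint carousel between 6.113 and 6.453 rad) and value of joint flap above 2.25 rad), for 0.2 s.
At the end, for the whole second after the job is handed in: Supports out 135 mm or more; flap past 2.25 rad; carousel at rest within 0.17 rad of its empty bay at the front; every eraser present in that bay (within 50 mm of its centre from above, 20 to 62 mm high); sketchbook flat on the flap within 70 mm of its centre; all at rest (all of step 1 and all of step 3 and velocity of joint carousel between -0.05 and 0.05 rad/s and horizontal distance between each of eraser0_mid, eraser1_mid, eraser2_mid, eraser3_mid and empty_bay below 0.05 m and height (world z) of eraser0_mid between 0.02 and 0.062 m and height (world z) of eraser1_mid between 0.02 and 0.062 m and height (world z) of eraser2_mid between 0.02 and 0.062 m and height (world z) of eraser3_mid between 0.02 and 0.062 m and horizontal distance between book_mid and flap_mid below 0.07 m and height (world z) of book_mid between 0.082 and 0.095 m and angle between book_mid's own z axis and vertical below 0.12 rad and linear speed of each of book, eraser0, eraser1, eraser2, eraser3 below 0.02 m/s); the robot touches nothing.
It fails at once if the flap is lowered (past 0.5 rad) while a support is not pulled out (value of joint flap above 0.5 rad and value of joint any of support_near, support_far below 0.12 m).
It fails at once if the carousel is turned the longer way round (starts within 0.19 rad of half a turn may go either way) (distance of empty_bay from where it was at the start of the episode above 0.1045 m and value of joint carousel between 0.83 and 5.45 rad).
Of eraser0, eraser1, eraser2, eraser3 only 2 to 4 are there at a start; the rules pass over those that are not, and their reading is None.
At some moment in a run one of eraser0, eraser1, eraser2, eraser3, book may be knocked a few centimetres aside while the robot is not near it.
Once in a run the grip may slacken for a moment while it holds something.
It also fails if it takes over 210 s, if anything falls off the work surface, if the arm or the gripper's body presses on something with over 40 N, if the wrist force passes 120 N, or if a joint passes its speed limit or range.

## Working session

There is one attempt and no reset: what is moved stays moved. The work goes in short steps, Python scripts to look and compute and a tool call to move; the robot and the scene stay as the last step left them, time stands still between calls to the robot, and variables do not carry over. Pictures are saved under pics/ and viewed, and the job is handed in when it is done.

Besides the shell and the picture viewer there is one more tool, called after "Call:" as name([rows], argument=value, ...), one row to a line, values as JSON. apply_moves: Moves the arm, as the interface text tells. Its arguments: {"type":"object","properties":{"increments":{"type":"array"}},"required":["increments"]}

```bash
ls; mkdir -p pics
python3 - <<'E'
from station import sensors, capture, calibration, arm
import cv2, numpy as np
print(sensors.sense())
for n in ("side","top"):
    im,d=capture(n); cv2.imwrite(f"pics/{n}0.png",im[:,:,::-1]); np.savez(f"/tmp/{n}0.npz",im=im,d=d)
    c=calibration(n); print(n,np.round(c["mtx"],1).tolist(),np.round(c["pose"],3).tolist())
E
```

```text
pics
{'clock': 0.0, 'q': array([-1.33147586,  0.59208197,  0.04829282,  1.60985933, -0.03330451,
        0.94270119, -0.03371088]), 'qd': array([ 0.00120628,  0.00058375, -0.00119036, -0.0007201 ,  0.00077501,
        0.00270695,  0.00082264]), 'joint_torque': array([-8.37593270e-04, -5.48697352e+01,  1.54685151e+00, -1.98115772e+01,
        9.54599585e-03,  8.98355880e-03, -1.04915927e-05]), 'tool_pos': array([236.57803786, 684.42028627, 230.15369719]), 'orientation': array([ 1.65607716e-01,  9.86191069e-01, -1.11529712e-03, -1.27663397e-04]), 'ft_force': array([ 0.09267335, -0.2315754 , -0.13961851]), 'wrist_torque': array([ 0.04879254, -0.0728713 ,  0.05257739]), 'gripper_width': 85.13947804026326}
side [[569.5, 0.0, 315.5], [0.0, 569.5, 238.3], [0.0, 0.0, 1.0]] [[0.821, -0.338, 0.46, -5.271], [-0.571, -0.465, 0.677, -871.94], [-0.014, -0.818, -0.574, 834.604], [0.0, 0.0, 0.0, 1.0]]
top [[528.3, 0.0, 317.4], [0.0, 528.3, 235.5], [0.0, 0.0, 1.0]] [[-0.018, -0.98, 0.198, 354.973], [-1.0, 0.018, -0.003, -66.347], [-0.0, -0.198, -0.98, 1219.854], [0.0, 0.0, 0.0, 1.0]]
```

View pics/side0.png

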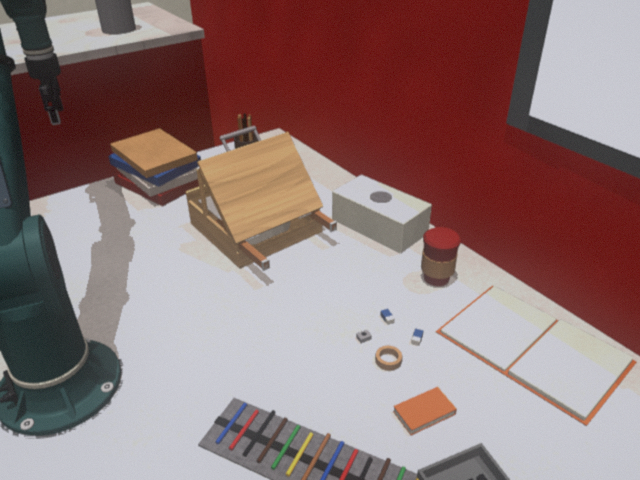

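View pics/top0.png

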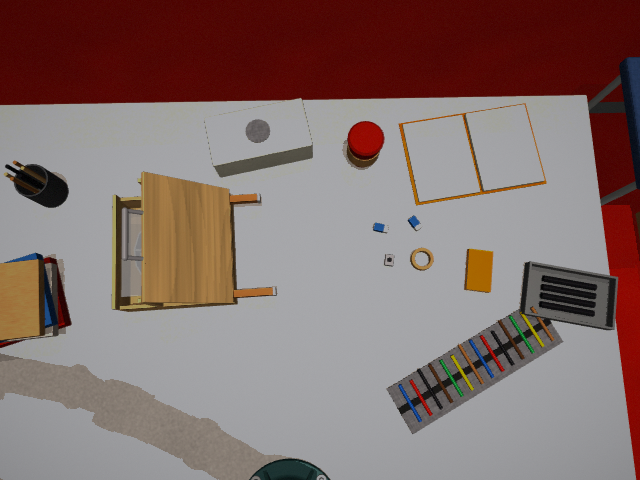

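```bash
cat > h.py <<'E'
import numpy as np, cv2
from station import sensors, capture, calibration, arm
from scipy.spatial.transform import Rotation as Ro
def ray(n,u,v,z):
    c=calibration(n);K=c["mtx"];P=c["pose"]
    d=P[:3,:3]@np.array([(u-K[0,2])/K[0,0],(v-K[1,2])/K[1,1],1.]);o=P[:3,3]
    return o+d*(z-o[2])/d[2]
def proj(n,p):
    c=calibration(n);K=c["mtx"];P=c["pose"]
    q=P[:3,:3].T@(np.array(p)-P[:3,3]);q=K@q;return q[:2]/q[2]
def cloud(n,d):
    c=calibration(n);K=c["mtx"];P=c["pose"]
    v,u=np.mgrid[:d.shape[0],:d.shape[1]]
    p=np.stack([(u-K[0,2])/K[0,0]*d,(v-K[1,2])/K[1,1]*d,d],-1)
    return p@P[:3,:3].T+P[:3,3]
def state():
    s=sensors.sense();R=Ro.from_quat(s["orientation"]);return s,np.array(s["tool_pos"]),R
def Rdown(jaw):  # jaw = world yaw (rad) of tool y axis, tool z down
    y=np.array([np.cos(jaw),np.sin(jaw),0]);z=np.array([0,0,-1.]);x=np.cross(y,z)
    return Ro.from_matrix(np.stack([x,y,z],1))
def snap(n,tag,crop=None,s=1):
    im,d=capture(n)
    i=im[:,:,::-1]
    if crop: i=i[crop[1]:crop[3],crop[0]:crop[2]]
    if s!=1:i=cv2.resize(i,None,fx=s,fy=s,interpolation=cv2.INTER_CUBIC)
    cv2.imwrite(f"pics/{tag}.png",i);np.savez(f"/tmp/{tag}.npz",im=im,d=d)
    return im,d
def go(target,Rt=None,step=0.040,deg=7.0):
    s,p,R=state();
    Rt=Rt or R
    d=(np.array(target)-p)/1000;rv=(R.inv()*Rt).as_rotvec(degrees=True)
    n=max(1,int(np.ceil(max(np.linalg.norm(d)/step,np.linalg.norm(rv)/deg))))
    # shift in tool axes changes as it turns; print each row
    Rc=R;rows=[]
    for k in range(n):
        t=R.inv().apply(d/n) if 0 else Rc.inv().apply(d/n)
        rows.append(np.round(np.r_[rv/n,t],4).tolist())
        Rc=Rc*Ro.from_rotvec(rv/n,degrees=True)
    print("rows",n,"pos",p.round(1),"d",(d*1000).round(1),"rv",rv.round(2))
    if np.linalg.norm(rv)<0.3: print("each",rows[0])
    else:
        for r in rows: print(r)
E
python3 - <<'E'
from h import *
for n,crop in(("top",(100,150,300,330)),("top",(360,200,500,300)),("side",(180,100,350,280)),("side",(340,290,480,440))):
    z=np.load(f"/tmp/{n}0.npz");im=z["im"]
    i=im[crop[1]:crop[3],crop[0]:crop[2],::-1];cv2.imwrite(f"pics/z_{n}_{crop[0]}.png",cv2.resize(i,None,fx=3.3,fy=3.3,interpolation=cv2.INTER_CUBIC))
im=np.load("/tmp/top0.npz")["im"];d=np.load("/tmp/top0.npz")["d"]
hsv=cv2.cvtColor(im,cv2.COLOR_RGB2HSV)
C=cloud("top",d)
for name,lo,hi in(("blue",(100,90,60),(125,255,255)),("orange",(8,150,120),(20,255,255))):
    m=cv2.inRange(hsv,lo,hi);m[:100]=0
    k,l,st,ce=cv2.connectedComponentsWithStats(m)
    for i in range(1,k):
        if st[i,4]>25:
            ys,xs=np.where(l==i);r=cv2.minAreaRect(np.c_[xs,ys].astype(np.float32))
            print(name,st[i].tolist(),ce[i].round(1),r[2],np.round(r[1],1), np.median(C[ys,xs],0).round(1))
E
```

```text
blue [633, 100, 7, 46, 178] [637.1 115.8] 90.0 [45.  6.] [ 1014.4 -1044.8  -276.7]
blue [409, 216, 11, 11, 68] [413.7 220.9] 53.13010025024414 [9.  7.4] [ 628.7 -296.3   14.1]
blue [374, 223, 11, 9, 71] [378.7 226.6] 14.03624439239502 [9.5 7.3] [ 616.2 -214.3   14.2]
blue [9, 253, 28, 9, 100] [ 25.7 257.7] 75.96376037597656 [ 5.3 27.6] [544.5 556.   93.7]
blue [44, 294, 8, 32, 124] [ 46.9 313.3] 87.95458984375 [31.   6.2] [421.6 504.7  93.4]
blue [469, 340, 25, 38, 153] [481.2 358.4] 58.24052047729492 [44.1  3.5] [ 313.5 -429.9   10.1]
blue [398, 384, 24, 38, 155] [409.7 402.9] 59.620880126953125 [42.7  3.7] [ 219.9 -266.7   10.1]
orange [399, 113, 147, 92, 700] [450.4 169.2] 80.53767395019531 [ 83.2 135.3] [ 723.7 -383.2    1.9]
orange [229, 194, 28, 11, 174] [242.6 197.7] 80.53767395019531 [ 8.4 28.3] [677.1  96.5  70.4]
orange [413, 248, 20, 20, 71] [424.8 255.3] 49.39870071411133 [21.4 12.4] [ 551.  -320.2   17.6]
orange [466, 249, 27, 43, 981] [479.3 270.2] 3.945185899734497 [24.3 41.4] [ 509.6 -440.3   15.7]
orange [0, 260, 40, 80, 2669] [ 18.7 299.3] 89.13194274902344 [78.6 39.1] [453.6 552.6 118.6]
orange [233, 288, 40, 9, 267] [252.7 292. ] 85.91438293457031 [ 6.8 38.8] [464.2  71.9  70.4]
orange [539, 318, 15, 22, 51] [546.  328.8] 56.3099365234375 [25.2  1.9] [ 374.5 -582.1   10.8]
orange [459, 344, 25, 40, 104] [470.7 363.3] 58.570438385009766 [44.7  2.3] [ 303.  -405.6   11.5]
```

View pics/z_top_100.png

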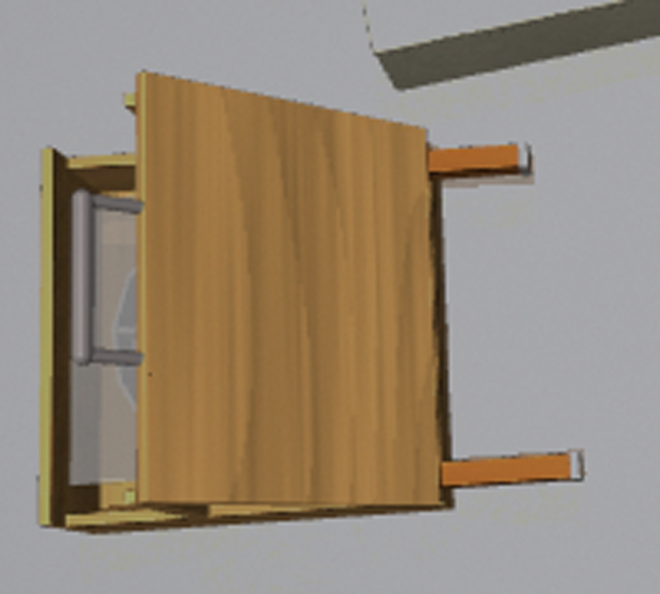

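View pics/z_top_360.png

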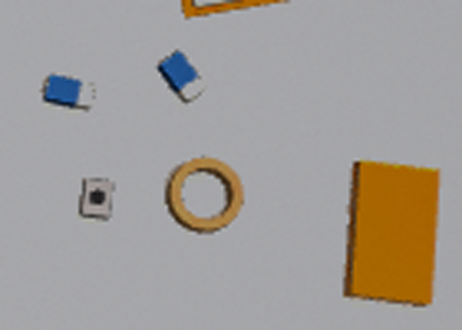

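View pics/z_side_180.png

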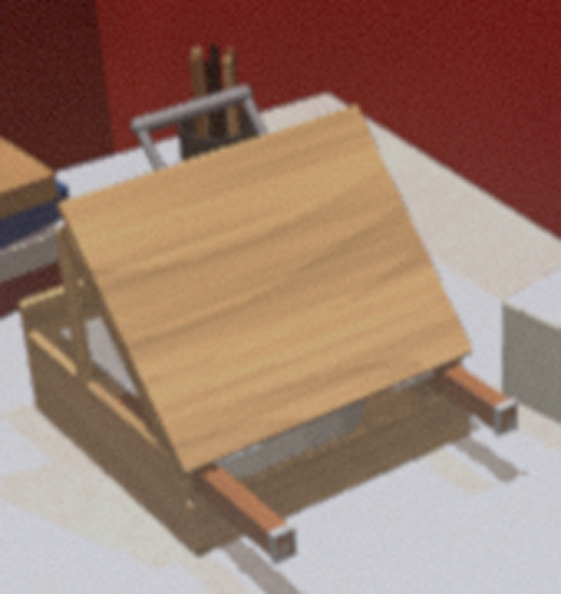

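View pics/z_side_340.png

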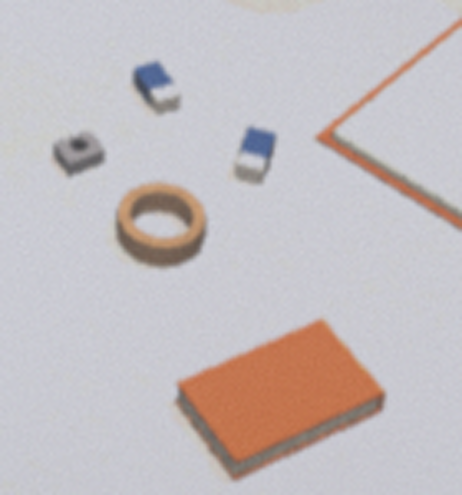

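Run:
```python
from h import *
z=np.load("/tmp/top0.npz");im,d=z["im"],z["d"];C=cloud("top",d)
for nm,(x0,y0,x1,y1) in dict(far=(225,185,275,210),near=(232,280,290,305)).items():
    P=C[y0:y1,x0:x1].reshape(-1,3);P=P[(P[:,2]>66)&(P[:,2]<74)]
    ax=cv2.fitLine(P[:,:2].astype(np.float32),cv2.DIST_HUBER,0,.01,.01).ravel()
    v=ax[:2]; v=v if v[1]<0 else -v; n=np.array([-v[1],v[0]]);c=ax[2:]
    t=(P[:,:2]-c)@v;w=(P[:,:2]-c)@n
    print(nm,len(P),"dir",v,np.degrees(np.arctan2(v[1],v[0])),"tip",(c+v*t.max()).round(1),"w",w.min(),w.max(),"zmed",np.median(P[:,2]))
    r=cv2.minAreaRect(P[:,:2].astype(np.float32));print(r)
# flap plane, top camera
P=C[180:300,145:230].reshape(-1,3);P=P[P[:,2]>90]
c=P.mean(0);u,s,vt=np.linalg.svd(P-c,full_matrices=False);n=vt[2];print("flap n",n,c,"yaw",np.degrees(np.arctan2(n[1],n[0])), "rms",s[2]/len(P)**.5)
# handle bar
P=C[205:262,120:131].reshape(-1,3);P=P[P[:,2]>235];print("bar",len(P),P.min(0).round(1),P.max(0).round(1))
l=cv2.fitLine(P.astype(np.float32),cv2.DIST_HUBER,0,.01,.01).ravel();print(l)
t=(P-l[3:])@l[:3];print(t.min(),t.max(),(l[3:]+l[:3]*(t.min()+t.max())/2))
# pen box corners etc
P=C[100:175,205:313].reshape(-1,3);print("box z",np.percentile(P[:,2],[50,90]),P[P[:,2]>40].min(0),P[P[:,2]>40].max(0))
```

```text
far 204 dir [ 0.04123384 -0.9991495 ] -87.6368 tip [678.3  59.6] w -9.155990473579338 9.259267150835493 zmed 70.34052529843734
((677.155029296875, 93.47904205322266), (18.099700927734375, 67.8884506225586), 3.039069890975952)
near 302 dir [ 0.0584914 -0.9982879] -86.646774 tip [467.   23.9] w -8.075715479797317 8.52359877374774 zmed 70.40024053162051
((464.55487060546875, 69.90176391601562), (16.4006290435791, 92.05844116210938), 3.0823891162872314)
flap n [-0.11193152  0.97693136 -0.18186931] [561.71311636 198.15949106 167.37256658] yaw 96.53613969936781 rms 38.68917806238763
bar 351 [355.  -66.3 247.7] [ 610.4  297.2 1219.9]
[9.9852884e-01 5.4025538e-02 4.6198028e-03 5.5897791e+02 2.8823102e+02
 2.5915573e+02]
-218.4232453477951 51.4812141375987 [475.62968904 283.72145152 258.77011157]
box z [88.31200032 92.57426813] [354.97259281 -66.34747524  40.10865927] [ 903.87337181  182.56208234 1219.85392931]
```

Call:
apply_moves([
  [0,0,7,0,0,-0.012,0.0854],
  [0,0,7,0,0,-0.012,0.0854],
  [0,0,7,0,0,-0.012,0.0854],
  [0,0,7,0,0,-0.012,0.0854],
  [0,0,7,0,0,-0.012,0.0854],
  [0,0,7,0,0,-0.012,0.0854],
  [0,0,7,0,0,-0.012,0.0854],
  [0,0,7,0,0,-0.012,0.0854],
])

```text
clock: 0.77
tool_pos: [236.5, 684.8, 327.2]
orientation: [0.612, 0.791, -0.001, 0.0]
ft_force: [-0.5, 1.4, -0.3]
gripper_width: 84.9
```

```bash
cat > g.py <<'E'
import sys
from h import *
# x y z jawdeg
a=[float(v) for v in sys.argv[1:]]
go(a[:3],Rdown(np.radians(a[3])))
s=state()[0];print("q",np.round(s["q"],2),"F",np.round(s["ft_force"],1),"w",round(s["gripper_width"],1),"t",round(s["clock"],2))
E
python3 g.py 466 44 330 3
```

```text
rows 18 pos [236.5 684.8 327.2] d [ 229.5 -640.8    2.8] rv [-0.04  0.07 11.6 ]
[-0.0021, 0.0038, 0.6442, -0.0377, 0.0034, -0.0001]
[-0.0021, 0.0038, 0.6442, -0.0376, 0.0038, -0.0001]
[-0.0021, 0.0038, 0.6442, -0.0376, 0.0042, -0.0001]
[-0.0021, 0.0038, 0.6442, -0.0375, 0.0046, -0.0001]
[-0.0021, 0.0038, 0.6442, -0.0375, 0.0051, -0.0001]
[-0.0021, 0.0038, 0.6442, -0.0374, 0.0055, -0.0001]
[-0.0021, 0.0038, 0.6442, -0.0374, 0.0059, -0.0001]
[-0.0021, 0.0038, 0.6442, -0.0373, 0.0063, -0.0001]
[-0.0021, 0.0038, 0.6442, -0.0372, 0.0067, -0.0001]
[-0.0021, 0.0038, 0.6442, -0.0371, 0.0072, -0.0001]
[-0.0021, 0.0038, 0.6442, -0.037, 0.0076, -0.0001]
[-0.0021, 0.0038, 0.6442, -0.037, 0.008, -0.0001]
[-0.0021, 0.0038, 0.6442, -0.0369, 0.0084, -0.0001]
[-0.0021, 0.0038, 0.6442, -0.0368, 0.0088, -0.0001]
[-0.0021, 0.0038, 0.6442, -0.0367, 0.0092, -0.0001]
[-0.0021, 0.0038, 0.6442, -0.0366, 0.0096, -0.0002]
[-0.0021, 0.0038, 0.6442, -0.0365, 0.0101, -0.0002]
[-0.0021, 0.0038, 0.6442, -0.0363, 0.0105, -0.0002]
q [-1.5   0.53  0.32  1.52 -0.18  1.12 -0.89] F [-0.5  1.4 -0.3] w 84.9 t 0.77
```

Call:
apply_moves([
  [0,0,1.5,-0.037,0.004,0,0.0854],
  [0,0,1.5,-0.037,0.004,0,0.0854],
  [0,0,1.5,-0.037,0.005,0,0.0854],
  [0,0,1.5,-0.037,0.006,0,0.0854],
  [0,0,1.5,-0.037,0.007,0,0.0854],
  [0,0,1.5,-0.037,0.008,0,0.0854],
  [0,0,1.5,-0.037,0.009,0,0.0854],
  [0,0,1,-0.037,0.01,0,0.0854],
])

```text
clock: 1.43
tool_pos: [338.9, 399.9, 327.0]
orientation: [0.686, 0.728, -0.0, -0.0]
ft_force: [1.2, 0.2, 0.5]
gripper_width: 85.6
```

```bash
python3 g.py 466 44 330 3
```

```text
rows 10 pos [338.9 399.9 327. ] d [ 127.1 -355.9    3. ] rv [-0.03  0.03  0.39]
[-0.003, 0.0027, 0.0392, -0.0363, 0.0106, -0.0003]
[-0.003, 0.0027, 0.0392, -0.0363, 0.0106, -0.0003]
[-0.003, 0.0027, 0.0392, -0.0363, 0.0106, -0.0003]
[-0.003, 0.0027, 0.0392, -0.0363, 0.0107, -0.0003]
[-0.003, 0.0027, 0.0392, -0.0362, 0.0107, -0.0003]
[-0.003, 0.0027, 0.0392, -0.0362, 0.0107, -0.0003]
[-0.003, 0.0027, 0.0392, -0.0362, 0.0107, -0.0003]
[-0.003, 0.0027, 0.0392, -0.0362, 0.0108, -0.0003]
[-0.003, 0.0027, 0.0392, -0.0362, 0.0108, -0.0003]
[-0.003, 0.0027, 0.0392, -0.0362, 0.0108, -0.0003]
q [-1.31  0.24  0.44  1.97 -0.13  0.96 -0.75] F [1.2 0.2 0.5] w 85.6 t 1.43
```

Call:
apply_moves([
  [0,0,0,-0.036,0.0106,0,0.06],
  [0,0,0,-0.036,0.0106,0,0.06],
  [0,0,0,-0.036,0.0106,0,0.06],
  [0,0,0,-0.036,0.0106,0,0.06],
  [0,0,0,-0.036,0.0106,0,0.06],
  [0,0,0,-0.036,0.0106,0,0.06],
  [0,0,0,-0.036,0.0106,0,0.06],
  [0,0,0.3,-0.036,0.0106,0,0.06],
])

```text
clock: 2.1
tool_pos: [440.6, 117.6, 327.2]
orientation: [0.687, 0.726, 0.0, -0.0]
ft_force: [0.7, -0.3, -0.2]
gripper_width: 60.1
```

```bash
python3 g.py 466 44 42 3
```

```text
rows 8 pos [440.6 117.6 327.2] d [  25.4  -73.6 -285.2] rv [-0.02 -0.02  0.15]
each [-0.0019, -0.003, 0.0186, -0.0094, 0.0027, 0.0356]
q [-0.91  0.14  0.62  2.1  -0.1   0.93 -0.17] F [ 0.7 -0.3 -0.2] w 60.1 t 2.1
```

Call:
apply_moves([
  [0,0,0,-0.037,0.011,0.02,0.06],
  [0,0,0,-0.0375,0.011,0.02,0.06],
  [0,0,0,0,0,0.04,0.06],
  [0,0,0,0,0,0.04,0.06],
  [0,0,0,0,0,0.04,0.06],
  [0,0,0,0,0,0.04,0.06],
  [0,0,0,0,0,0.02,0.06],
  [0,0,0,0,0,0,0.06],
])

```text
clock: 2.77
tool_pos: [462.2, 49.2, 105.4]
orientation: [0.688, 0.726, -0.004, -0.003]
ft_force: [0.1, -0.7, 0.3]
gripper_width: 59.8
```

```bash
python3 g.py 466 44 42 3; python3 -c "
from h import *
snap('top','t1',(180,180,340,340),4)"
```

```text
rows 2 pos [462.2  49.2 105.4] d [  3.8  -5.2 -63.4] rv [-0.53  0.08  0.11]
[-0.2645, 0.038, 0.0561, -0.0027, 0.002, 0.0317]
[-0.2645, 0.038, 0.0561, -0.0027, 0.0019, 0.0317]
q [-0.51  0.53  0.41  2.28 -0.51  0.43  0.37] F [ 0.1 -0.7  0.3] w 59.8 t 2.77
```

View pics/t1.png

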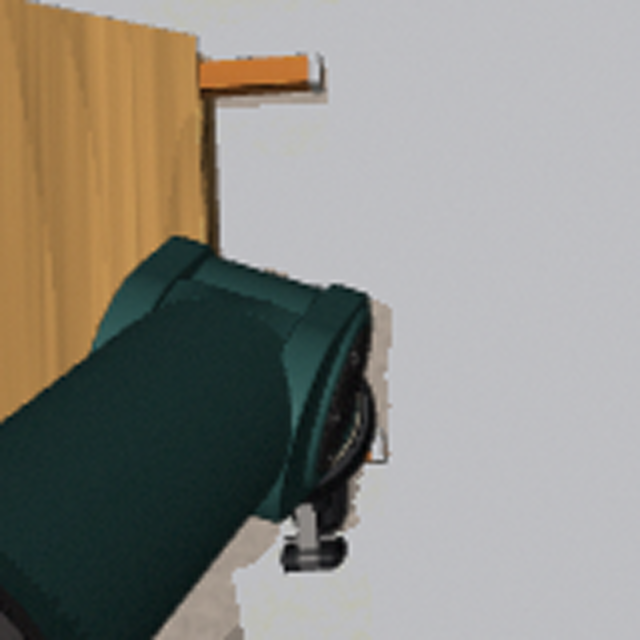

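```bash
python3 -c "
from h import *
snap('side','s1',(100,60,360,280),3)"
```

```text
(no output)
```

View pics/s1.png

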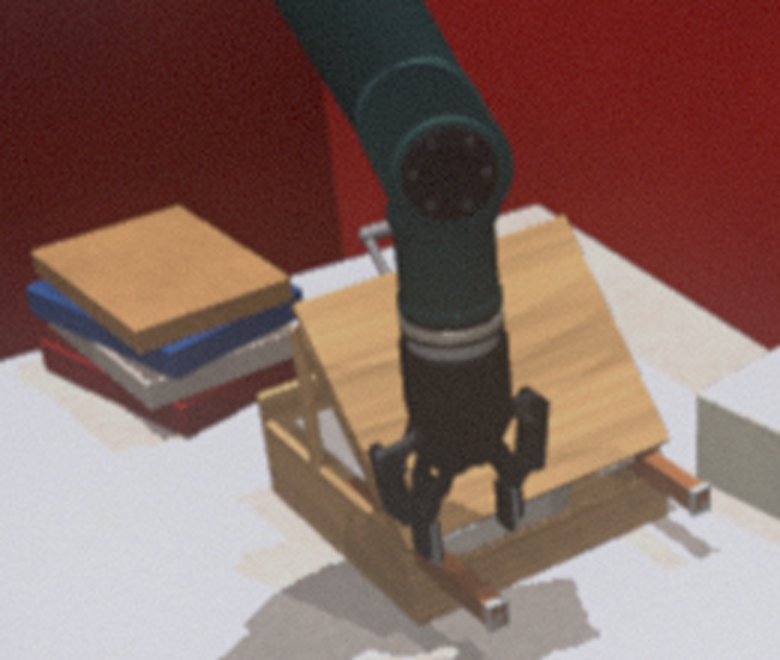

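Call:
apply_moves([
  [-0.3,0,0,-0.003,0.002,0.03,0.06],
  [-0.2,0,0.1,-0.003,0.002,0.032,0.06],
  [0,0,0,0,0,0,0.06],
  [0,0,0,0,0,0,0],
  [0,0,0,0,0,0,0],
  [0,0,0,0,0,0,0],
  [0,0,0,0,0,0,0],
  [0,0,0,0,0,0,0],
])

```text
clock: 3.53
tool_pos: [467.5, 44.3, 49.0]
orientation: [0.688, 0.726, 0.003, 0.001]
ft_force: [-4.7, -0.8, 10.1]
gripper_width: 14.6
```

```bash
python3 g.py 466 44 42 3
```

```text
rows 1 pos [467.5  44.3  49. ] d [-1.5 -0.3 -7. ] rv [ 0.31 -0.11  0.03]
[0.3076, -0.1117, 0.0324, -0.0002, -0.0015, 0.007]
q [-0.38  0.62  0.26  2.3  -0.61  0.27  0.47] F [-4.7 -0.8 10.1] w 14.6 t 3.53
```

Call:
apply_moves([
  [0,0,0,-0.015,0,0,0],
  [0,0,0,-0.018,0,0,0],
  [0,0,0,-0.018,0,0,0],
  [0,0,0,-0.018,0,0,0],
  [0,0,0,-0.018,0,0,0],
  [0,0,0,-0.018,0,0,0],
  [0,0,0,-0.017,0,0,0],
  [0,0,0,0,0,0,0],
])

```text
clock: 4.2
tool_pos: [473.5, -76.4, 49.0]
orientation: [0.688, 0.725, 0.003, -0.001]
ft_force: [-5.9, 3.1, 12.6]
gripper_width: 14.5
```

```bash
python3 g.py 472 -81 49 3;python3 -c "
from h import *
snap('top','t2',(180,180,340,340),4)
snap('side','s2',(180,140,340,300),4)"
```

```text
rows 1 pos [473.5 -76.4  49. ] d [-1.5 -4.6 -0. ] rv [ 0.21 -0.35 -0.01]
[0.2057, -0.3508, -0.0136, -0.0045, -0.0017, -0.0]
q [-0.1   0.63  0.24  2.28 -0.53  0.29  0.65] F [-5.9  3.1 12.6] w 14.5 t 4.2
```

View pics/s2.png

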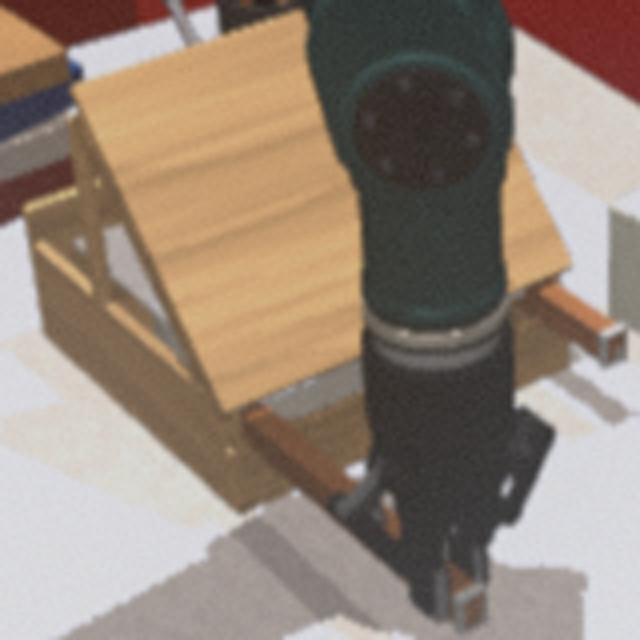

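Good: the near bar (nose at ~(465,605) of the crop) follows. A bit further until the stop is felt.

Call:
apply_moves([
  [0,0,0,-0.004,0,0,0],
  [0,0,0,-0.004,0,0,0],
  [0,0,0,-0.003,0,0,0],
  [0,0,0,0,0,0,0],
  [0,0,0,0,0,0,0],
])

```text
clock: 4.72
tool_pos: [473.3, -76.6, 49.0]
orientation: [0.685, 0.728, 0.006, -0.007]
ft_force: [-3.7, 23.2, 16.2]
gripper_width: 14.7
```

Call:
apply_moves([
  [0,0,0,0,0,0,0.06],
  [0,0,0,0,0,0,0.06],
  [0,0,0,0,0,0,0.06],
  [0,0,0,0,0,-0.03,0.06],
  [0,0,0,0,0,-0.035,0.06],
  [0,0,0,0,0,-0.035,0.06],
  [0,0,0,0,0,0,0.06],
])

```text
clock: 5.3
tool_pos: [480.0, -91.3, 152.7]
orientation: [0.689, 0.725, 0.006, 0.008]
ft_force: [1.2, -0.1, 0.8]
gripper_width: 60.3
```

```bash
python3 g.py 677.5 79 140 3
```

```text
rows 7 pos [480.  -91.3 152.7] d [197.5 170.3 -12.7] rv [ 1.13  0.16 -0.11]
[0.1611, 0.0233, -0.0155, 0.0229, 0.0294, 0.0023]
[0.1611, 0.0233, -0.0155, 0.0229, 0.0294, 0.0022]
[0.1611, 0.0233, -0.0155, 0.0229, 0.0294, 0.0022]
[0.1611, 0.0233, -0.0155, 0.0229, 0.0294, 0.0021]
[0.1611, 0.0233, -0.0155, 0.0228, 0.0294, 0.002]
[0.1611, 0.0233, -0.0155, 0.0228, 0.0294, 0.002]
[0.1611, 0.0233, -0.0155, 0.0228, 0.0294, 0.0019]
q [-0.25  0.45  0.45  2.23 -0.4   0.52  0.56] F [ 1.2 -0.1  0.8] w 60.3 t 5.3
```

Call:
apply_moves([
  [0.2,0,0,0.023,0.029,0.002,0.06],
  [0.2,0,0,0.023,0.029,0.002,0.06],
  [0.2,0,0,0.023,0.029,0.002,0.06],
  [0.2,0,0,0.023,0.03,0.002,0.06],
  [0.1,0,0,0.023,0.03,0.002,0.06],
  [0.1,0,0,0.023,0.03,0.002,0.06],
  [0.1,0.1,-0.1,0.023,0.03,0.002,0.06],
  [0,0,0,0,0,0,0.06],
])

```text
clock: 5.97
tool_pos: [681.1, 90.6, 132.8]
orientation: [0.684, 0.729, 0.001, -0.003]
ft_force: [1.1, 0.8, -0.7]
gripper_width: 60.1
```

```bash
python3 g.py 677.5 79 42 3
```

```text
rows 3 pos [681.1  90.6 132.8] d [ -3.6 -11.6 -90.8] rv [-0.15 -0.26  0.61]
[-0.0495, -0.0863, 0.2048, -0.0039, -0.0014, 0.0302]
[-0.0495, -0.0863, 0.2048, -0.0039, -0.0014, 0.0302]
[-0.0495, -0.0863, 0.2048, -0.0038, -0.0014, 0.0303]
q [-0.49  0.7   0.45  1.78 -0.43  0.76  0.25] F [ 1.1  0.8 -0.7] w 60.1 t 5.97
```

Call:
apply_moves([
  [0,0,0.3,-0.011,-0.003,0,0.06],
  [0,0,0.3,0,-0.001,0.03,0.06],
  [0,0,0,0,0,0.03,0.06],
  [0,0,0,0,0,0.028,0.06],
  [0,0,0,0,0,0,0.06],
])

```text
clock: 6.38
tool_pos: [664.9, 69.1, 40.2]
orientation: [0.692, 0.722, -0.008, -0.007]
ft_force: [-1.1, 0.5, 0.2]
gripper_width: 59.8
```

```bash
python3 g.py 677.5 79 42 3
```

```text
rows 1 pos [664.9  69.1  40.2] d [12.6  9.9  1.8] rv [-1.19  0.02 -0.62]
[-1.1919, 0.0169, -0.6215, 0.0094, 0.0129, -0.002]
q [-0.42  0.8   0.38  1.84 -0.49  0.61  0.31] F [-1.1  0.5  0.2] w 59.8 t 6.38
```

Call:
apply_moves([
  [0,0,0,0,0,0,0.06],
  [0,0,0,0,0,0,0.06],
  [0,0,0,0,0,0,0.06],
])

```text
clock: 6.63
tool_pos: [671.7, 70.7, 47.3]
orientation: [0.692, 0.722, -0.002, -0.003]
ft_force: [0.4, -0.0, -0.2]
gripper_width: 60.1
```

```bash
python3 g.py 677.5 79 42 3
```

```text
rows 1 pos [671.7  70.7  47.3] d [ 5.8  8.3 -5.3] rv [-0.39 -0.07 -0.53]
[-0.386, -0.0681, -0.5283, 0.0081, 0.0062, 0.0052]
q [-0.42  0.8   0.39  1.83 -0.49  0.61  0.31] F [ 0.4 -0.  -0.2] w 60.1 t 6.63
```

Call:
apply_moves([
  [-0.3,0,-0.5,0.008,0.006,0.003,0.06],
  [0,0,0,0,0,0,0.06],
  [0,0,0,0,0,0,0.06],
  [0,0,0,0,0,0,0.06],
])

```text
clock: 6.97
tool_pos: [676.1, 80.6, 42.4]
orientation: [0.688, 0.726, -0.001, -0.002]
ft_force: [-1.2, 0.4, 0.1]
gripper_width: 59.5
```

```bash
python3 g.py 677.5 79 42 3;python3 -c "
from h import *
snap('side','s3',(180,140,340,300),4)"
```

```text
rows 1 pos [676.1  80.6  42.4] d [ 1.4 -1.6 -0.4] rv [-0.25 -0.12  0.09]
each [-0.2526, -0.1169, 0.0911, -0.0017, 0.0013, 0.0004]
q [-0.43  0.81  0.38  1.82 -0.49  0.61  0.31] F [-1.2  0.4  0.1] w 59.5 t 6.97
```

View pics/s3.png

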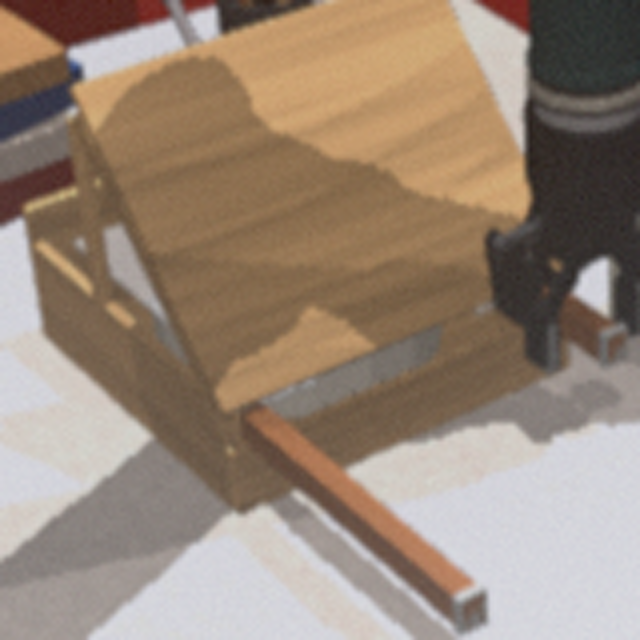

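Near bar fully out; far nose between the fingers. Close and pull about 150.

Call:
apply_moves([
  [0,0,0,0,0.0015,0,0],
  [0,0,0,0,0,0,0],
  [0,0,0,0,0,0,0],
  [0,0,0,0,0,0,0],
  [0,0,0,0,0,0,0],
  [0,0,0,-0.01,0,0,0],
  [0,0,0,-0.018,0,0,0],
  [0,0,0,-0.018,0,0,0],
])

```text
clock: 7.68
tool_pos: [681.9, 36.7, 42.4]
orientation: [0.687, 0.726, 0.001, -0.002]
ft_force: [5.2, 2.7, -1.0]
gripper_width: 15.1
```

Call:
apply_moves([
  [0,0,0,-0.018,0,0,0],
  [0,0,0,-0.018,0,0,0],
  [0,0,0,-0.018,0,0,0],
  [0,0,0,-0.018,0,0,0],
  [0,0,0,-0.018,0,0,0],
  [0,0,0,-0.008,0,0,0],
  [0,0,0,0,0,0,0],
  [0,0,0,0,0,0,0],
])

```text
clock: 8.35
tool_pos: [687.0, -65.0, 42.4]
orientation: [0.688, 0.725, -0.0, -0.0]
ft_force: [6.0, -1.2, -0.1]
gripper_width: 15.2
```

```bash
python3 g.py 685.5 -71 42 3
```

```text
rows 1 pos [687.  -65.   42.4] d [-1.5 -6.  -0.4] rv [-0.05 -0.01 -0.02]
each [-0.0506, -0.0138, -0.018, -0.0059, -0.0018, 0.0004]
q [-0.21  0.81  0.36  1.8  -0.46  0.61  0.49] F [ 6.  -1.2 -0.1] w 15.2 t 8.35
```

Call:
apply_moves([
  [0,0,0,-0.005,0,0,0],
  [0,0,0,-0.004,0,0,0],
  [0,0,0,-0.003,0,0,0],
  [0,0,0,0,0,0,0],
  [0,0,0,0,0,0,0],
])

```text
clock: 8.77
tool_pos: [686.9, -65.0, 42.4]
orientation: [0.687, 0.727, 0.003, -0.007]
ft_force: [2.6, 14.1, 6.6]
gripper_width: 15.2
```

```bash
python3 - <<'E'
from h import *
z=np.load("/tmp/top0.npz");im,d=z["im"],z["d"];C=cloud("top",d)
P=C[205:265,118:134].reshape(-1,3);P=P[(P[:,2]>235)&(P[:,2]<300)];print(len(P),P.min(0),P.max(0))
l=cv2.fitLine(P.astype(np.float32),cv2.DIST_HUBER,0,.01,.01).ravel();print(l)
t=(P-l[3:])@l[:3];print(t.min(),t.max(),(l[3:]+l[:3]*(t.min()+t.max())/2))
print(proj("top",[558.8,291.5,248]),proj("side",[558.8,291.5,248]))
E
python3 - <<'E'
import sys;sys.path.insert(0,'.')
from h import *
z=np.load("/tmp/side0.npz");im,d=z["im"],z["d"];C=cloud("side",d)
P=C[120:145,215:265].reshape(-1,3);P=P[(P[:,2]>230)&(P[:,2]<300)&(P[:,1]>260)&(P[:,1]<320)];print(len(P),np.median(P,0),P.min(0),P.max(0))
E
```

```text
375 [509.82923364 275.22752173 241.15816991] [610.38939088 297.18915915 264.905863  ]
[9.9897087e-01 4.5356315e-02 7.6499433e-05 5.5820740e+02 2.8780554e+02
 2.5889642e+02]
-48.40107884151186 52.276916564478995 [560.14332194 287.89343885 258.89657159]
[125.06076814 234.87702295] [236.21829622 134.9527782 ]
240 [565.97269714 282.83228149 254.41082988] [511.4801485  261.21011528 230.3983193 ] [614.0676751  293.1837558  261.70163414]
```

Call:
apply_moves([
  [0,0,0,0,0,0,0.06],
  [0,0,0,0,0,0,0.06],
  [0,0,0,0,0,0,0.06],
  [0,0,0,0,0,-0.03,0.06],
  [0,0,0,0,0,-0.04,0.06],
  [0,0,0,0,0,-0.04,0.06],
  [0,0,0,0,0,-0.04,0.06],
  [0,0,0,0,0,-0.04,0.06],
])

```text
clock: 9.43
tool_pos: [684.5, -77.9, 232.7]
orientation: [0.689, 0.725, -0.003, -0.003]
ft_force: [0.8, 0.7, -0.6]
gripper_width: 59.9
```

Call:
apply_moves([
  [0,0,7,0,0,-0.03,0.06],
  [0,0,7,0,0,-0.03,0.06],
  [0,0,7,0,0,-0.03,0.06],
  [0,0,7,0,0,-0.03,0.06],
  [0,0,7,0,0,0,0.06],
  [0,0,7,0,0,0,0.06],
  [0,0,7,0,0,0,0.06],
  [0,0,7,0,0,0,0.06],
])

```text
clock: 10.1
tool_pos: [685.6, -77.7, 351.3]
orientation: [0.95, 0.314, -0.003, -0.002]
ft_force: [0.6, -0.0, 0.2]
gripper_width: 59.8
```

```bash
python3 g.py 559 290 340 -87;python3 -c "
from h import *
snap('side','s4',(180,140,340,300),4)"
```

```text
rows 10 pos [685.6 -77.7 351.3] d [-126.6  367.7  -11.3] rv [-0.21  0.4  33.55]
[-0.0207, 0.0398, 3.3549, 0.0117, -0.0371, 0.0013]
[-0.0207, 0.0398, 3.3549, 0.0095, -0.0377, 0.0013]
[-0.0207, 0.0398, 3.3549, 0.0073, -0.0382, 0.0012]
[-0.0207, 0.0398, 3.3549, 0.0051, -0.0385, 0.0012]
[-0.0207, 0.0398, 3.3549, 0.0028, -0.0388, 0.0012]
[-0.0207, 0.0398, 3.3549, 0.0005, -0.0389, 0.0012]
[-0.0207, 0.0398, 3.3549, -0.0017, -0.0388, 0.0012]
[-0.0207, 0.0398, 3.3549, -0.004, -0.0387, 0.0012]
[-0.0207, 0.0398, 3.3549, -0.0063, -0.0384, 0.0012]
[-0.0207, 0.0398, 3.3549, -0.0085, -0.0379, 0.0011]
q [-0.46  0.56  0.82  1.58 -0.43  1.2  -0.49] F [ 0.6 -0.   0.2] w 59.8 t 10.1
```

View pics/s4.png

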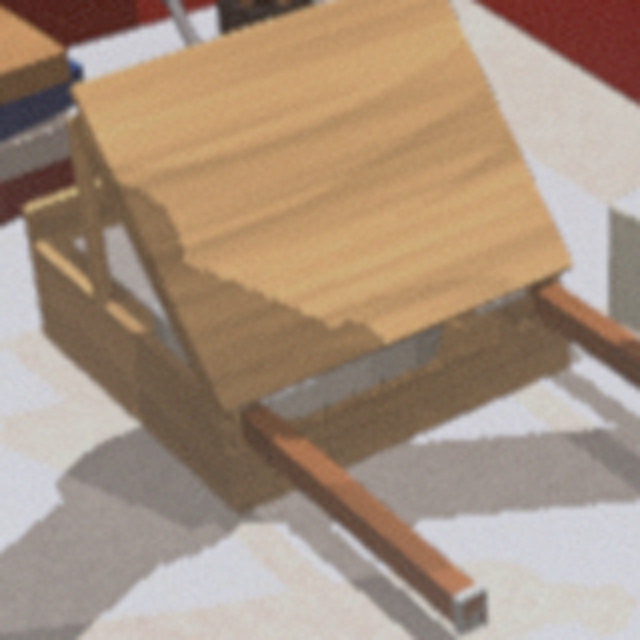

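Call:
apply_moves([
  [0,0,3.4,0.0115,-0.037,0,0.06],
  [0,0,3.4,0.0095,-0.0375,0,0.06],
  [0,0,3.4,0.007,-0.038,0,0.06],
  [0,0,3.4,0.005,-0.0385,0,0.06],
  [0,0,3.3,0.003,-0.039,0,0.06],
  [0,0,3.3,0,-0.039,0,0.06],
  [0,0,3.3,-0.002,-0.039,0,0.06],
  [0,0,3.3,-0.004,-0.0385,0,0.06],
])

```text
clock: 10.82
tool_pos: [581.3, 216.7, 352.2]
orientation: [0.996, 0.088, -0.004, -0.001]
ft_force: [1.1, -0.1, -1.2]
gripper_width: 59.9
```

Call:
apply_moves([
  [0,0,3.3,-0.006,-0.038,0,0.06],
  [0,0,3.3,-0.008,-0.02,0,0.06],
  [0,0,0,0,0,0,0.06],
  [0,0,0,0,0,0,0.06],
  [0,0,0,0,0,0,0.06],
  [0,0,0,0,0,0,0.06],
])

```text
clock: 11.32
tool_pos: [560.4, 268.9, 353.1]
orientation: [1.0, 0.03, -0.003, -0.0]
ft_force: [-0.5, -0.3, -0.5]
gripper_width: 60.1
```

```bash
python3 g.py 560 288 236 -87
```

```text
rows 3 pos [560.4 268.9 353.1] d [  -0.4   19.1 -117.1] rv [-0.05  0.29  0.46]
[-0.0171, 0.0968, 0.1542, 0.0004, -0.0063, 0.039]
[-0.0171, 0.0968, 0.1542, 0.0004, -0.0063, 0.039]
[-0.0171, 0.0968, 0.1542, 0.0003, -0.0064, 0.039]
q [-1.21  0.52  1.05  1.74 -0.49  1.17 -1.53] F [-0.5 -0.3 -0.5] w 60.1 t 11.32
```

Call:
apply_moves([
  [0,0.1,0.2,0,-0.019,0,0.06],
  [0,0.1,0.2,0,0,0.03,0.06],
  [0,0.1,0,0,0,0.03,0.06],
  [0,0,0,0,0,0,0.06],
  [0,0,0,0,0,0,0.06],
  [0,0,0,0,0,0,0.06],
])

```text
clock: 11.82
tool_pos: [559.9, 289.2, 294.4]
orientation: [1.0, 0.027, 0.001, -0.001]
ft_force: [0.5, -0.3, 0.6]
gripper_width: 59.9
```

```bash
python3 g.py 560 288 236 -87;python3 -c "
from h import *
snap('side','s5',(180,60,340,220),4)"
```

```text
rows 2 pos [559.9 289.2 294.4] d [  0.1  -1.2 -58.4] rv [-0.11 -0.12  0.1 ]
each [-0.0527, -0.0586, 0.0484, -0.0001, 0.0007, 0.0292]
q [-1.19  0.58  1.    1.8  -0.56  1.07 -1.51] F [ 0.5 -0.3  0.6] w 59.9 t 11.82
```

View pics/s5.png

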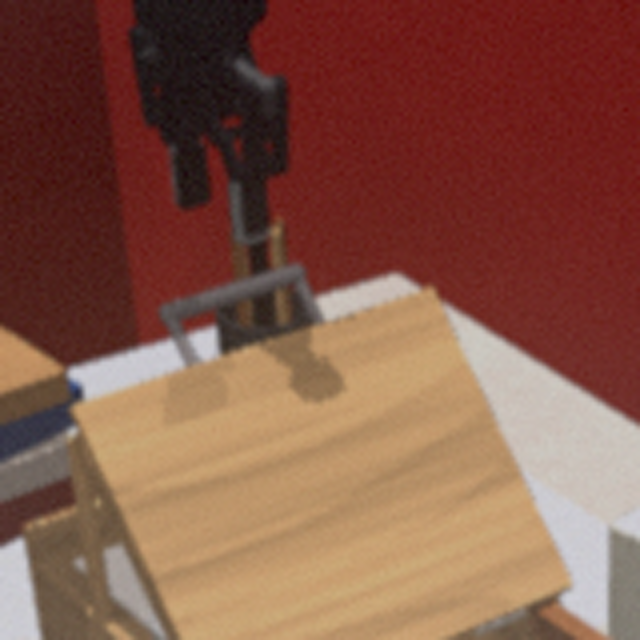

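Call:
apply_moves([
  [0,0,0,0,0.0005,0.02,0.06],
  [0,0,0,0,0,0.02,0.06],
  [0,0,0,0,0,0.018,0.06],
  [0,0,0,0,0,0,0.06],
  [0,0,0,0,0,0,0.06],
  [0,0,0,0,0,0,0.06],
])

```text
clock: 12.37
tool_pos: [560.1, 290.3, 237.0]
orientation: [1.0, 0.028, 0.002, -0.001]
ft_force: [-0.1, -0.3, 0.2]
gripper_width: 60.1
```

Call:
apply_moves([
  [0,0,0,0,0,0,0.03],
  [0,0,0,0,0,0,0.02],
  [0,0,0,0,0,0,0.01],
  [0,0,0,0,0,0,0],
  [0,0,0,0,0,0,0],
  [0,0,0,0,0,0,0],
])

```text
clock: 12.87
tool_pos: [558.8, 290.6, 235.3]
orientation: [1.0, 0.028, 0.0, -0.001]
ft_force: [0.6, 1.0, 1.2]
gripper_width: 9.6
```

```bash
python3 g.py 560 288 236 -87
```

```text
rows 1 pos [558.8 290.6 235.3] d [ 1.2 -2.6  0.7] rv [-0.13 -0.04  0.23]
each [-0.1259, -0.036, 0.225, 0.0011, 0.0027, -0.0008]
q [-1.16  0.64  0.94  1.86 -0.62  0.97 -1.46] F [0.6 1.  1.2] w 9.6 t 12.87
```

Call:
apply_moves([
  [0,0,0,0,0,0,0.03],
  [0,0,0,0,0,0,0.03],
  [0,0,0,0,0,0.005,0.03],
  [0,0,0,0,0,0,0.02],
  [0,0,0,0,0,0,0],
  [0,0,0,0,0,0,0],
  [0,0,0,0,0,0,0],
  [0,0,0,0,0,0,0],
])

```text
clock: 13.53
tool_pos: [558.0, 290.5, 229.3]
orientation: [1.0, 0.028, -0.001, -0.001]
ft_force: [0.5, -0.1, -3.5]
gripper_width: 10.1
```

```bash
python3 g.py 560 288 231 -87
```

```text
rows 1 pos [558.  290.5 229.3] d [ 2.  -2.5  1.7] rv [-0.09  0.06  0.22]
each [-0.0889, 0.0631, 0.2231, 0.0019, 0.0026, -0.0017]
q [-1.15  0.65  0.93  1.86 -0.63  0.96 -1.45] F [ 0.5 -0.1 -3.5] w 10.1 t 13.53
```

Run:
```python
import numpy as np
ph=np.radians(np.linspace(45.4,180,33))
f=-245*np.cos(ph);h=245*np.sin(ph)
for k in range(32):
    print(k,np.round(np.degrees(ph[k+1]),1),round((f[k+1]-f[k])/1000,4),round(-(h[k+1]-h[k])/1000,4))
```

```text
0 49.6 0.0133 -0.0121
1 53.8 0.0141 -0.0111
2 58.0 0.0149 -0.0101
3 62.2 0.0156 -0.009
4 66.4 0.0162 -0.0078
5 70.6 0.0167 -0.0066
6 74.8 0.0172 -0.0053
7 79.0 0.0175 -0.0041
8 83.3 0.0178 -0.0028
9 87.5 0.0179 -0.0015
10 91.7 0.018 -0.0001
11 95.9 0.0179 0.0012
12 100.1 0.0178 0.0025
13 104.3 0.0176 0.0038
14 108.5 0.0173 0.0051
15 112.7 0.0168 0.0063
16 116.9 0.0163 0.0075
17 121.1 0.0157 0.0087
18 125.3 0.015 0.0099
19 129.5 0.0143 0.0109
20 133.7 0.0134 0.0119
21 137.9 0.0125 0.0129
22 142.1 0.0115 0.0138
23 146.4 0.0105 0.0146
24 150.6 0.0094 0.0153
25 154.8 0.0083 0.016
26 159.0 0.0071 0.0165
27 163.2 0.0058 0.017
28 167.4 0.0046 0.0174
29 171.6 0.0033 0.0177
30 175.8 0.002 0.0179
31 180.0 0.0007 0.018
```

Call:
apply_moves([
  [0,0,0,0,0.0133,-0.012,0],
  [0,0,0,0,0.014,-0.011,0],
  [0,0,0,0,0.015,-0.01,0],
  [0,0,0,0,0.0155,-0.009,0],
  [0,0,0,0,0.016,-0.008,0],
  [0,0,0,0,0.0167,-0.0066,0],
  [0,0,0,0,0.017,-0.0053,0],
  [0,0,0,0,0,0,0],
])

```text
clock: 14.2
tool_pos: [563.6, 177.4, 293.2]
orientation: [1.0, 0.025, -0.001, -0.001]
ft_force: [-6.4, 0.1, 0.2]
gripper_width: 9.9
```

```bash
python3 g.py 562 183 292 -87;python3 -c "
from h import *
snap('side','s6',(180,60,340,220),4)"
```

```text
rows 1 pos [563.6 177.4 293.2] d [-1.6  5.6 -1.2] rv [-0.11  0.1  -0.14]
each [-0.1125, 0.0961, -0.1382, -0.0013, -0.0056, 0.0012]
q [-1.07  0.53  1.01  1.88 -0.52  1.03 -1.35] F [-6.4  0.1  0.2] w 9.9 t 14.2
```

View pics/s6.png

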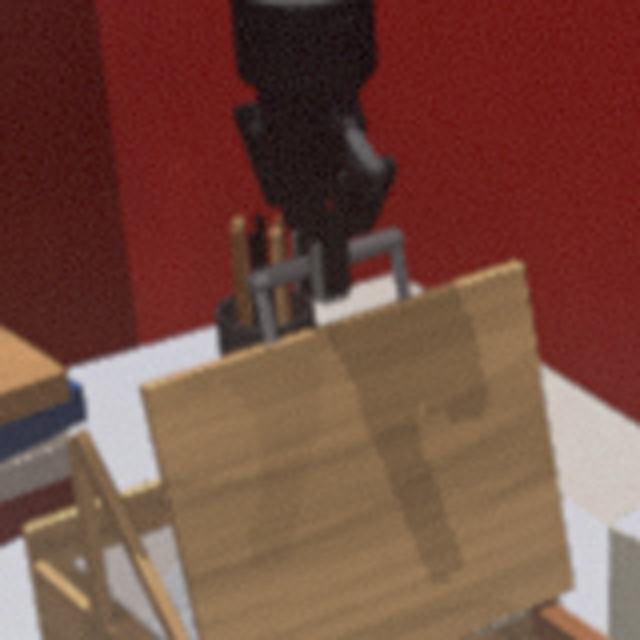

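Call:
apply_moves([
  [0,0,0,0,0.0175,-0.004,0],
  [0,0,0,0,0.0178,-0.003,0],
  [0,0,0,0,0.018,-0.0015,0],
  [0,0,0,0,0.018,0,0],
  [0,0,0,0,0.018,0.001,0],
  [0,0,0,0,0.0178,0.0025,0],
  [0,0,0,0,0.0175,0.004,0],
  [0,0,0,0,0.0173,0.005,0],
])

```text
clock: 14.92
tool_pos: [570.8, 40.2, 288.0]
orientation: [1.0, 0.028, -0.002, -0.002]
ft_force: [-4.9, 2.5, -2.3]
gripper_width: 10.1
```

Call:
apply_moves([
  [0,0,0,0,0.017,0.0063,0],
  [0,0,0,0,0.0163,0.0075,0],
  [0,0,0,0,0.0157,0.0087,0],
  [0,0,0,0,0.015,0.01,0],
  [0,0,0,0,0.0143,0.011,0],
  [0,0,0,0,0.0134,0.012,0],
  [0,0,0,0,0.0125,0.013,0],
  [0,0,0,0,0,0,0],
])

```text
clock: 15.58
tool_pos: [576.3, -65.3, 217.2]
orientation: [1.0, 0.027, -0.002, -0.0]
ft_force: [-4.5, -1.2, -1.5]
gripper_width: 10.3
```

```bash
python3 g.py 577.8 -63 220.2 -87;python3 -c "
from h import *
snap('side','s7',(180,60,380,260),3)"
```

```text
rows 1 pos [576.3 -65.3 217.2] d [1.5 2.3 3. ] rv [-0.05  0.24  0.06]
each [-0.0463, 0.2425, 0.0554, 0.0016, -0.0022, -0.003]
q [-0.57  0.58  0.89  1.98 -0.59  0.87 -0.88] F [-4.5 -1.2 -1.5] w 10.3 t 15.58
```

View pics/s7.png

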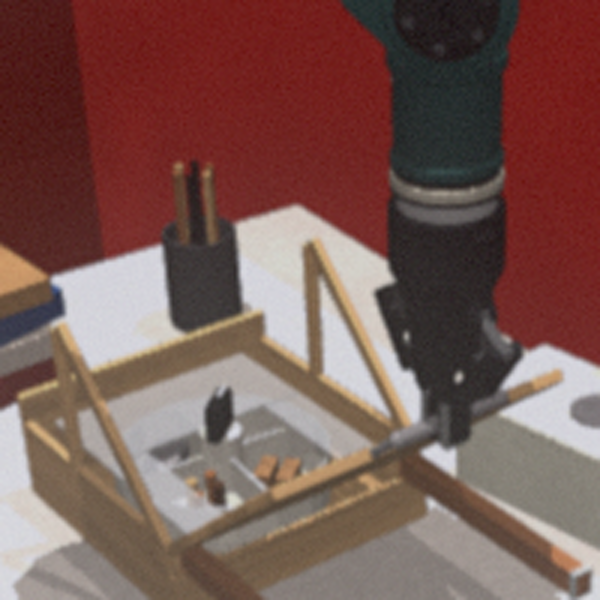

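Call:
apply_moves([
  [0,0,0,0,0.0115,0.014,0],
  [0,0,0,0,0.0105,0.0146,0],
  [0,0,0,0,0.0094,0.0153,0],
  [0,0,0,0,0.0083,0.016,0],
  [0,0,0,0,0.007,0.0165,0],
  [0,0,0,0,0.0058,0.017,0],
  [0,0,0,0,0.0046,0.0174,0],
  [0,0,0,0,0.0033,0.0177,0],
])

```text
clock: 16.3
tool_pos: [580.0, -121.4, 89.8]
orientation: [1.0, 0.029, -0.002, -0.003]
ft_force: [-6.0, 4.5, 1.2]
gripper_width: 9.9
```

Call:
apply_moves([
  [0,0,0,0,0.001,0.015,0],
  [0,0,0,0,0.0005,0.012,0],
  [0,0,0,0,0,0.006,0],
  [0,0,0,0,0,0.004,0],
  [0,0,0,0,0,0.002,0],
  [0,0,0,0,0,0,0],
  [0,0,0,0,0,0,0],
])

```text
clock: 16.88
tool_pos: [580.9, -123.2, 58.4]
orientation: [1.0, 0.029, 0.0, -0.005]
ft_force: [-18.1, 9.4, 52.2]
gripper_width: 10.1
```

```bash
python3 g.py 581 -126 56 -87;python3 -c "
from h import *
snap('side','s8',(180,60,380,300),2.5)"
```

```text
rows 1 pos [ 580.9 -123.2   58.4] d [ 0.1 -2.8 -2.4] rv [-0.58 -0.02  0.33]
[-0.582, -0.0212, 0.3287, -0.0001, 0.0029, 0.0023]
q [-0.29  0.78  0.63  2.03 -0.83  0.61 -0.59] F [-18.1   9.4  52.2] w 10.1 t 16.88
```

View pics/s8.png

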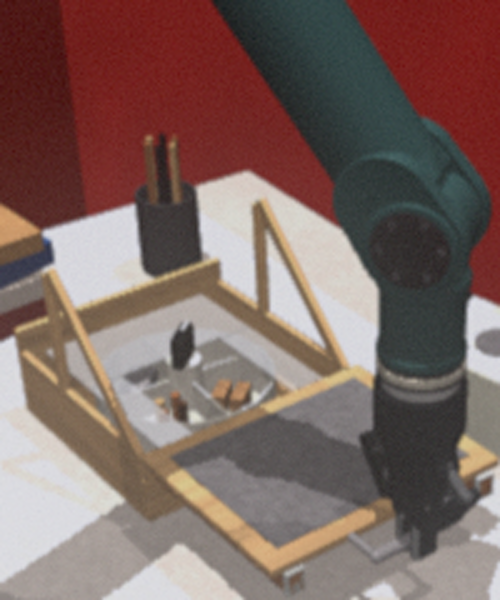

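Call:
apply_moves([
  [0,0,0,0,0,-0.006,0],
  [0,0,0,0,0,0,0.028],
  [0,0,0,0,0,0,0.028],
  [0,0,0,0,0,0,0.028],
  [0,0,0,0,0,0,0.028],
  [0,0,0,0,0,-0.02,0.028],
  [0,0,0,0,0,-0.04,0.028],
  [0,0,0,0,0,-0.04,0.028],
])

```text
clock: 17.6
tool_pos: [581.5, -124.3, 156.7]
orientation: [1.0, 0.028, -0.002, -0.0]
ft_force: [0.2, -0.8, 0.2]
gripper_width: 28.2
```

Call:
apply_moves([
  [0,0,0,0,0,-0.04,0.06],
  [0,0,0,0,0,-0.04,0.06],
  [0,0,0,0,0,-0.04,0.06],
  [0,0,0,-0.04,0,-0.01,0.06],
  [0,0,0,-0.04,0,-0.01,0.06],
  [0,0,0,-0.04,0,0,0.06],
  [0,0,0,0,0,0,0.06],
  [0,0,0,0,0,0,0.06],
])

```text
clock: 18.27
tool_pos: [459.9, -131.5, 296.9]
orientation: [1.0, 0.027, -0.0, -0.002]
ft_force: [0.4, -0.9, 0.5]
gripper_width: 60.1
```

```bash
python3 g.py 561 244 250 -87;python3 -c "
from h import *
snap('side','s9',(170,120,370,290),4)
snap('top','t9',(100,160,340,340),3.2)"
```

```text
rows 10 pos [ 459.9 -131.5  296.9] d [101.1 375.5 -46.9] rv [-0.23 -0.    0.09]
each [-0.0226, -0.0004, 0.009, 0.0121, -0.0369, 0.0048]
q [-0.65  0.33  1.08  2.1  -0.38  0.91 -0.88] F [ 0.4 -0.9  0.5] w 60.1 t 18.27
```

View pics/s9.png

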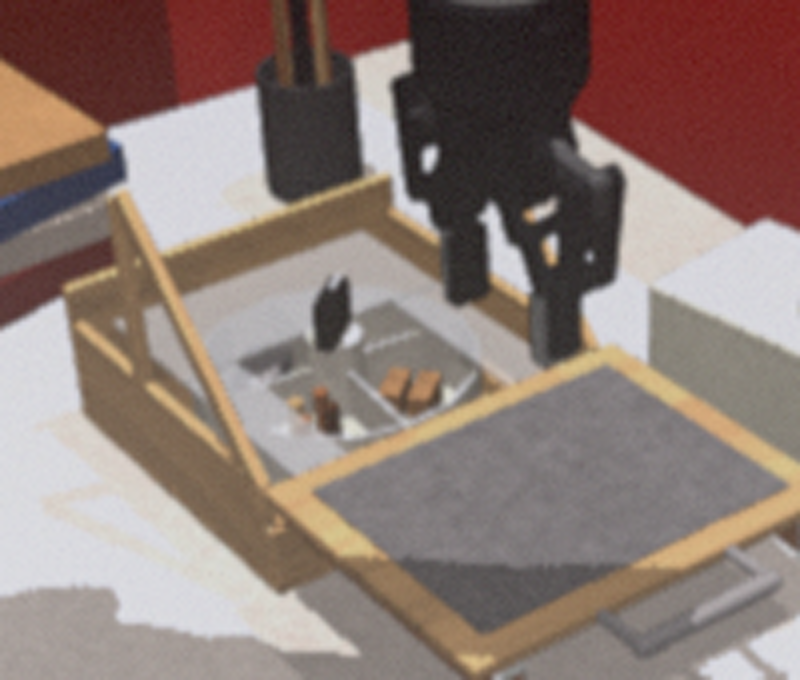

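View pics/t9.png

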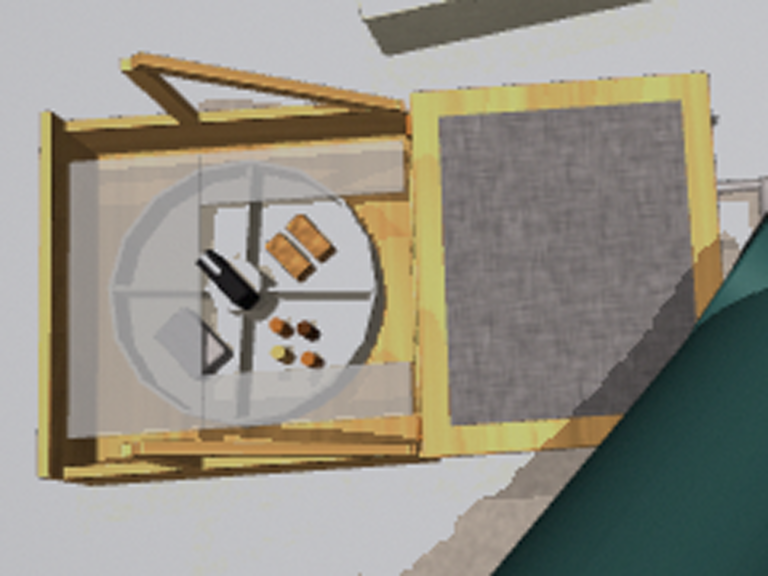

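```bash
cat > knob.py <<'E'
import sys
from h import *
tag=sys.argv[1]
z=np.load(f"/tmp/{tag}.npz");im,d=z["im"],z["d"];C=cloud("top",d)
sub=C[210:280,140:215].reshape(-1,3);rgb=im[210:280,140:215].reshape(-1,3).astype(int)
m=(sub[:,2]>100)&(sub[:,2]<113)
P=sub[m];g=rgb[m].sum(1)
r=cv2.minAreaRect(P[:,:2].astype(np.float32));print(len(P),r,"z",np.median(P[:,2]))
c=np.array(r[0]);B=cv2.boxPoints(r);print(B.round(1).tolist())
e1,e2=B[1]-B[0],B[2]-B[1];ax=e1 if np.linalg.norm(e1)>np.linalg.norm(e2) else e2;ax=ax/np.linalg.norm(ax)
w=P[g>350];print("white",len(w),w[:,:2].mean(0).round(1) if len(w) else "")
if len(w) and (w[:,:2].mean(0)-c)@ax<0: ax=-ax
yaw=np.degrees(np.arctan2(ax[1],ax[0]));front=-86.9
print("axis yaw",yaw,"carousel clockwise deg",(front-yaw)%360,"rad",np.radians((front-yaw)%360))
E
python3 knob.py t9
```

```text
128 ((562.68896484375, 247.5447235107422), (42.751068115234375, 13.715810775756836), 45.45820236206055) z 107.39488733534483
[[542.7999877929688, 237.10000610351562], [552.5999755859375, 227.5], [582.5999755859375, 258.0], [572.7999877929688, 267.6000061035156]]
white 17 [571.  256.5]
axis yaw 45.458214 carousel clockwise deg 227.64178 rad 3.9730985
```

Call:
apply_moves([
  [0,0,0,0.0123,-0.0372,0.004,0.06],
  [0,0,0,0.0123,-0.0372,0.004,0.06],
  [0,0,0,0.0123,-0.0372,0.004,0.06],
  [0,0,0,0.0123,-0.0372,0.004,0.06],
  [0,0,0,0.0123,-0.0372,0.004,0.06],
  [0,0,0,0.0123,-0.0372,0.004,0.06],
  [0,0,0,0.0123,-0.0372,0.004,0.06],
  [0,0,0,0.0123,-0.0372,0.004,0.06],
])

```text
clock: 19.03
tool_pos: [545.8, 174.8, 264.9]
orientation: [1.0, 0.029, 0.001, -0.0]
ft_force: [0.5, -1.0, 0.2]
gripper_width: 60.3
```

Call:
apply_moves([
  [0,0,-7,0.0123,-0.0372,0.004,0.06],
  [0,0,-7,0.0164,-0.036,0.004,0.06],
  [0,0,-7,0,0,0,0.06],
  [0,0,-7,0,0,0,0.06],
  [0,0,-7,0,0,0,0.06],
  [0,0,-7,0,0,0,0.06],
  [0,0,-7,0,0,0,0.06],
  [0,0,-7,0,0,0,0.06],
])

```text
clock: 19.7
tool_pos: [565.3, 249.2, 256.9]
orientation: [0.867, 0.498, 0.001, -0.0]
ft_force: [0.6, 0.9, 0.1]
gripper_width: 60.1
```

Call:
apply_moves([
  [0,0,-7,0,0,0,0.06],
  [0,0,-7,0,0,0,0.06],
  [0,0,-7,0,0,0,0.06],
  [0,0,-7,0,0,0,0.06],
  [0,0,-7,0,0,0,0.06],
  [0,0,-7,0,0,0,0.06],
  [0,0,-7,0,0,0,0.06],
  [0,0,-7,0,0,0,0.06],
])

```text
clock: 20.37
tool_pos: [565.3, 249.2, 256.9]
orientation: [0.533, 0.846, 0.001, -0.0]
ft_force: [-0.5, 0.5, -0.2]
gripper_width: 60.1
```

Call:
apply_moves([
  [0,0,-7,0,0,0,0.06],
  [0,0,-7,0,0,0,0.06],
  [0,0,-7,0,0,0,0.06],
  [0,0,-7,0,0,0,0.06],
  [0,0,-7,0,0,0,0.06],
  [0,0,-7,0,0,0,0.06],
  [0,0,-7,0,0,0,0.06],
  [0,0,-7,0,0,0,0.06],
])

```text
clock: 21.03
tool_pos: [565.3, 249.0, 256.9]
orientation: [0.073, 0.997, 0.001, 0.0]
ft_force: [-0.7, 0.1, -0.4]
gripper_width: 60.0
```

```bash
python3 g.py 562.5 247 200 135.5
```

```text
rows 8 pos [565.3 249.  256.9] d [ -2.8  -2.  -56.9] rv [  0.14   0.07 -53.9 ]
[0.0172, 0.0083, -6.7375, 0.0003, -0.0003, 0.0071]
[0.0172, 0.0083, -6.7375, 0.0003, -0.0003, 0.0071]
[0.0172, 0.0083, -6.7375, 0.0004, -0.0002, 0.0071]
[0.0172, 0.0083, -6.7375, 0.0004, -0.0002, 0.0071]
[0.0172, 0.0083, -6.7375, 0.0004, -0.0001, 0.0071]
[0.0172, 0.0083, -6.7375, 0.0004, -0.0001, 0.0071]
[0.0172, 0.0083, -6.7375, 0.0004, -0.0, 0.0071]
[0.0172, 0.0083, -6.7375, 0.0004, 0.0, 0.0071]
q [-0.6   0.43  0.15  1.84 -0.08  0.87  1.02] F [-0.7  0.1 -0.4] w 60.0 t 21.03
```

Call:
apply_moves([
  [0,0,-6.7,0.0003,-0.0003,0.007,0.06],
  [0,0,-6.7,0.0003,-0.0003,0.007,0.06],
  [0,0,-6.7,0.0004,-0.0002,0.007,0.06],
  [0,0,-6.7,0.0004,-0.0002,0.007,0.06],
  [0,0,-6.7,0.0004,0,0.007,0.06],
  [0,0,-6.8,0.0004,0,0.007,0.06],
  [0,0,-6.8,0.0004,0,0.007,0.06],
  [0,0,-6.8,0.0004,0,0.007,0.06],
])

```text
clock: 21.7
tool_pos: [562.6, 247.3, 200.5]
orientation: [-0.386, 0.922, 0.002, 0.001]
ft_force: [-0.6, 0.3, 0.3]
gripper_width: 59.7
```

Call:
apply_moves([
  [0,0,0,0,0,0.03,0.06],
  [0,0,0,0,0,0.03,0.06],
  [0,0,0,0,0,0,0.06],
  [0,0,0,0,0,0,0.06],
])

```text
clock: 22.03
tool_pos: [560.8, 246.3, 139.7]
orientation: [-0.384, 0.923, 0.001, -0.002]
ft_force: [-0.5, -0.2, -0.0]
gripper_width: 60.1
```

```bash
python3 g.py 562.5 247 78 135.5;python3 -c "
from h import *
snap('side','s10',(170,100,330,260),4)"
```

```text
rows 2 pos [560.8 246.3 139.7] d [  1.7   0.7 -61.7] rv [ 0.19 -0.11 -0.38]
[0.0936, -0.0546, -0.1888, -0.0009, -0.0005, 0.0308]
[0.0936, -0.0546, -0.1888, -0.0009, -0.0004, 0.0308]
q [-0.42  0.57 -0.09  1.93  0.07  0.65  1.8 ] F [-0.5 -0.2 -0. ] w 60.1 t 22.03
```

View pics/s10.png

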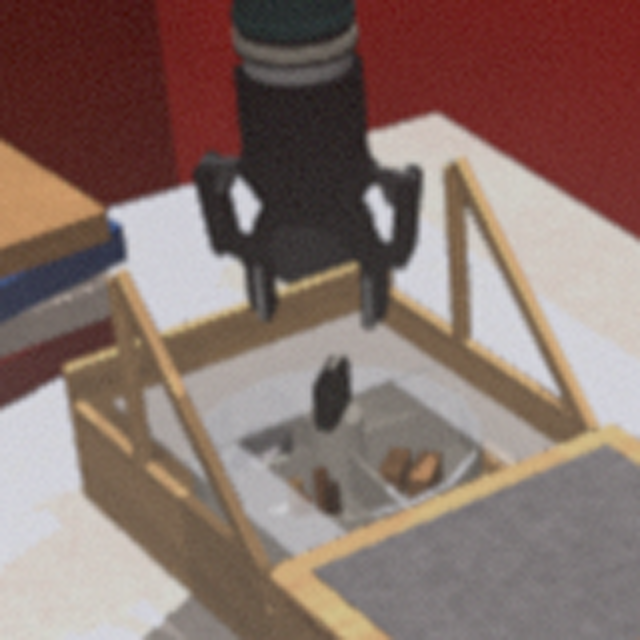

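Call:
apply_moves([
  [0,0,-0.3,-0.001,0,0.02,0.06],
  [0,0,0,-0.001,0,0.02,0.06],
  [0,0,0,0,0,0.02,0.06],
  [0,0,0,0,0,0,0.06],
  [0,0,0,0,0,0,0.03],
  [0,0,0,0,0,0,0.02],
  [0,0,0,0,0,0,0],
  [0,0,0,0,0,0,0],
])

```text
clock: 22.75
tool_pos: [565.1, 247.0, 83.8]
orientation: [-0.386, 0.923, -0.0, 0.003]
ft_force: [-5.6, 4.4, 7.7]
gripper_width: 12.6
```

Call:
apply_moves([
  [0,0,0,0,0,0,0],
  [0,0,0,0,0,0,0],
  [0,0,0,0,0,0,0],
])

```text
clock: 23.0
tool_pos: [564.9, 247.2, 83.9]
orientation: [-0.386, 0.923, 0.0, 0.003]
ft_force: [1.3, -1.6, 7.3]
gripper_width: 12.6
```

```bash
python3 g.py 562.5 247 78 135.5
```

```text
rows 1 pos [564.9 247.2  83.9] d [-2.4 -0.2 -5.9] rv [-0.1   0.31 -0.14]
[-0.104, 0.3134, -0.1439, 0.0019, 0.0016, 0.0058]
q [-0.43  0.65 -0.08  1.96  0.09  0.54  1.79] F [ 1.3 -1.6  7.3] w 12.6 t 23.0
```

Call:
apply_moves([
  [0,0,3,0,0,0,0],
  [0,0,5,0,0,0,0],
  [0,0,5,0,0,0,0],
  [0,0,5,0,0,0,0],
  [0,0,5,0,0,0,0],
  [0,0,5,0,0,0,0],
  [0,0,5,0,0,0,0],
  [0,0,5,0,0,0,0],
])

```text
clock: 23.67
tool_pos: [565.2, 246.7, 83.9]
orientation: [-0.062, 0.998, 0.001, 0.003]
ft_force: [2.2, -3.3, 6.5]
gripper_width: 12.7
```

```bash
python3 g.py 562.5 247 78 97;python3 -c "
from h import *
snap('side','s11',(170,100,330,260),4)"
```

```text
rows 1 pos [565.2 246.7  83.9] d [-2.7  0.3 -5.9] rv [0.09 0.34 0.13]
[0.094, 0.3419, 0.1348, 0.0027, 0.0006, 0.0059]
q [-0.56  0.65  0.1   1.96 -0.12  0.53  1.33] F [ 2.2 -3.3  6.5] w 12.7 t 23.67
```

View pics/s11.png

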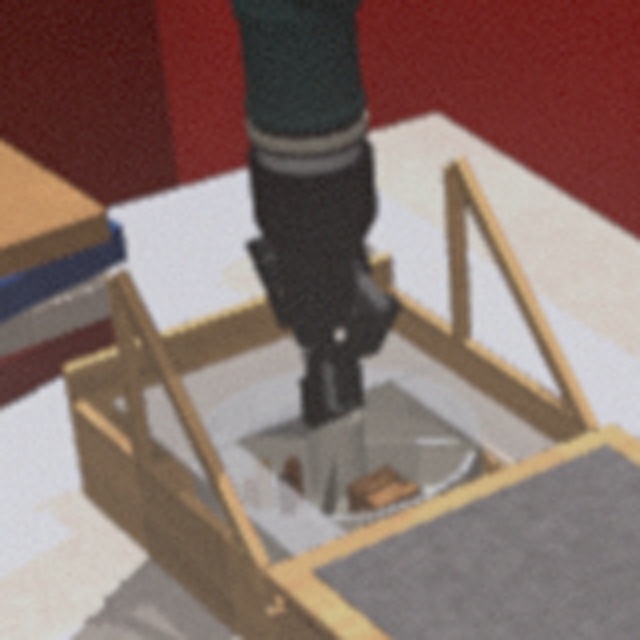

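Call:
apply_moves([
  [0,0,5,0,0,0,0],
  [0,0,5,0,0,0,0],
  [0,0,5,0,0,0,0],
  [0,0,5,0,0,0,0],
  [0,0,5,0,0,0,0],
  [0,0,5,0,0,0,0],
  [0,0,5,0,0,0,0],
  [0,0,5,0,0,0,0],
])

```text
clock: 24.38
tool_pos: [565.1, 246.2, 83.8]
orientation: [0.283, 0.959, 0.002, 0.002]
ft_force: [1.9, -3.8, 7.0]
gripper_width: 13.1
```

Call:
apply_moves([
  [0,0,5,0,0,0,0],
  [0,0,5,0,0,0,0],
  [0,0,5,0,0,0,0],
  [0,0,5,0,0,0,0],
  [0,0,5,0,0,0,0],
  [0,0,5,0,0,0,0],
  [0,0,5,0,0,0,0],
  [0,0,5,0,0,0,0],
])

```text
clock: 25.05
tool_pos: [564.7, 245.9, 83.8]
orientation: [0.594, 0.805, 0.002, 0.002]
ft_force: [1.2, -4.4, 8.4]
gripper_width: 12.7
```

Call:
apply_moves([
  [0,0,5,0,0,0,0],
  [0,0,4,0,0,0,0],
  [0,0,4,0,0,0,0],
  [0,0,1,0,0,0,0],
  [0,0,0,0,0,0,0],
  [0,0,0,0,0,0,0],
  [0,0,0,0,0,0,0],
])

```text
clock: 25.63
tool_pos: [564.5, 245.8, 83.8]
orientation: [0.686, 0.727, 0.002, 0.001]
ft_force: [1.2, -3.2, 8.8]
gripper_width: 13.0
```

```bash
python3 g.py 562.5 247 78 3.1;python3 -c "
from h import *
snap('side','s12',(170,100,330,260),4)"
```

```text
rows 1 pos [564.5 245.8  83.8] d [-2.   1.2 -5.8] rv [ 0.27 -0.06  0.25]
[0.2677, -0.0597, 0.2502, 0.0013, -0.002, 0.0058]
q [-0.85  0.72  0.54  1.98 -0.63  0.61  0.17] F [ 1.2 -3.2  8.8] w 13.0 t 25.63
```

View pics/s12.png

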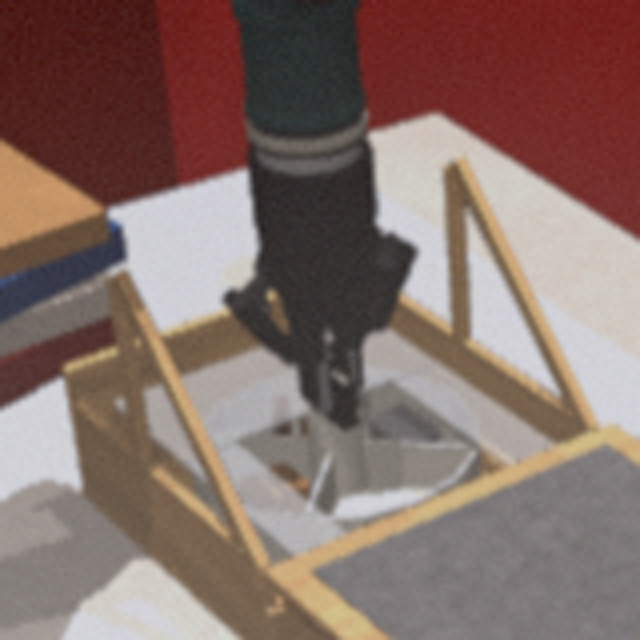

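Call:
apply_moves([
  [0,0,0,0,0,0,0.06],
  [0,0,0,0,0,0,0.06],
  [0,0,0,0,0,0,0.06],
  [0,0,0,0,0,-0.03,0.06],
  [0,0,0,0,0,-0.04,0.06],
  [0,0,0,0,0,-0.04,0.06],
  [0,0,0,0,0,-0.04,0.06],
  [0,0,0,-0.02,0,-0.03,0.06],
])

```text
clock: 26.35
tool_pos: [563.2, 233.1, 264.0]
orientation: [0.683, 0.731, 0.003, -0.002]
ft_force: [0.4, 1.3, 0.4]
gripper_width: 60.0
```

Call:
apply_moves([
  [0,0,0,-0.04,0,0,0.06],
  [0,0,0,-0.041,0,0,0.06],
  [0,0,0,-0.041,0,0,0.06],
  [0,0,0,-0.041,0,0,0.06],
  [0,0,0,-0.041,0,0,0.06],
  [0,0,0,-0.041,0,0,0.06],
  [0,0,0,-0.041,0,0,0.06],
  [0,0,0,-0.041,0,0,0.06],
])

```text
clock: 27.02
tool_pos: [582.5, -99.9, 260.7]
orientation: [0.685, 0.728, 0.001, -0.001]
ft_force: [0.9, -0.5, 0.4]
gripper_width: 59.9
```

```bash
python3 g.py 616 -214 290 3;python3 -c "
from h import *
snap('side','s13');snap('top','t13')"; python3 knob.py t13
```

```text
rows 4 pos [582.5 -99.9 260.7] d [  33.5 -114.1   29.3] rv [-0.04 -0.18  0.51]
[-0.01, -0.0456, 0.1279, -0.029, 0.0066, -0.0074]
[-0.01, -0.0456, 0.1279, -0.029, 0.0067, -0.0074]
[-0.01, -0.0456, 0.1279, -0.029, 0.0067, -0.0074]
[-0.01, -0.0456, 0.1279, -0.0289, 0.0068, -0.0073]
q [-0.43  0.48  0.74  1.91 -0.41  0.91  0.58] F [ 0.9 -0.5  0.4] w 59.9 t 27.02
136 ((562.4666748046875, 247.37863159179688), (15.11888313293457, 40.94097137451172), 1.2481038570404053) z 106.71799610463518
[[554.5, 267.70001220703125], [555.4000244140625, 226.6999969482422], [570.5, 227.10000610351562], [569.5999755859375, 268.0]]
white 17 [563.2 237.8]
axis yaw -88.75196 carousel clockwise deg 1.8519592 rad 0.032322787
```

View pics/s13.png

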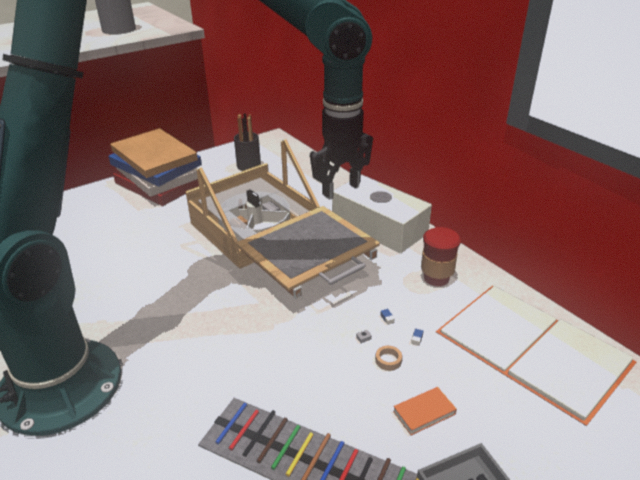

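View pics/t13.png

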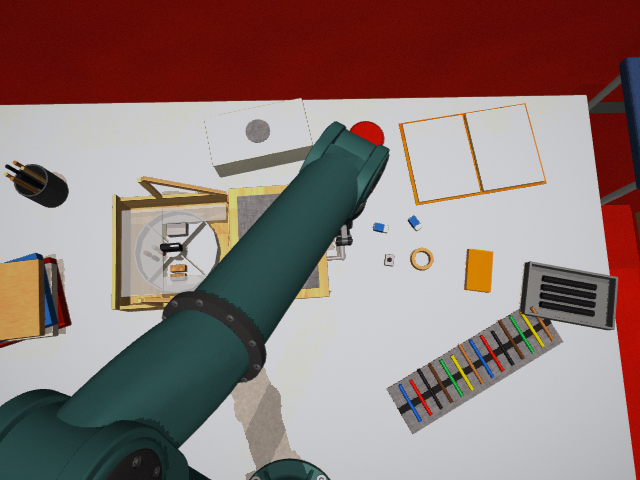

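```bash
cat > objs.py <<'E'
import sys
from h import *
tag=sys.argv[1]
z=np.load(f"/tmp/{tag}.npz");im,d=z["im"],z["d"];C=cloud("top",d)
hsv=cv2.cvtColor(im,cv2.COLOR_RGB2HSV)
m=cv2.inRange(hsv,(100,90,60),(125,255,255))
k,l,st,ce=cv2.connectedComponentsWithStats(m)
for i in range(1,k):
    if 25<st[i,4]<130 and st[i,2]<16 and st[i,3]<16:
        x,y=ce[i].astype(int);W=C[y-14:y+15,x-14:x+15].reshape(-1,3)
        P=W[(W[:,2]>9)&(W[:,2]<30)];s=C[l==i].mean(0)
        P=P[np.linalg.norm(P[:,:2]-s[:2],axis=1)<30]
        r=cv2.minAreaRect(P[:,:2].astype(np.float32));B=cv2.boxPoints(r)
        e=[B[1]-B[0],B[2]-B[1]];a=max(e,key=np.linalg.norm);yaw=np.degrees(np.arctan2(a[1],a[0]))%180
        print("eraser px",ce[i].round(),"sleeve",s.round(1),"n",len(P),"ctr",np.round(r[0],1),"size",np.round(r[1],1),"long yaw",round(yaw,1),"z",np.median(P[:,2]).round(1))
m=cv2.inRange(hsv,(10,200,150),(20,255,255));k,l,st,ce=cv2.connectedComponentsWithStats(m)
for i in range(1,k):
    if 700<st[i,4]<1400:
        P=C[l==i];P=P[(P[:,2]>8)&(P[:,2]<120)]
        if len(P)<100: continue
        r=cv2.minAreaRect(P[:,:2].astype(np.float32));B=cv2.boxPoints(r);e=[B[1]-B[0],B[2]-B[1]];a=max(e,key=np.linalg.norm)
        print("book px",ce[i].round(),np.round(r[0],1),np.round(r[1],1),"long yaw",np.degrees(np.arctan2(a[1],a[0]))%180,np.median(P[:,2]))
E
python3 objs.py t13; python3 objs.py top0
```

```text
eraser px [414. 221.] sleeve [ 628.7 -295.8   14.2] n 106 ctr [ 625.1 -299. ] size [33.3 18.9] long yaw 31.1 z 14.3
eraser px [379. 227.] sleeve [ 616.1 -213.6   14. ] n 113 ctr [ 615.4 -218.2] size [34.1 18.6] long yaw 77.4 z 13.6
book px [479. 270.] [ 510.3 -440. ] [55.7 94.5] long yaw 171.06651 15.8326219997914
eraser px [414. 221.] sleeve [ 629.  -296.3   13.9] n 109 ctr [ 624.7 -299.1] size [33.7 17.1] long yaw 31.7 z 13.7
eraser px [379. 227.] sleeve [ 616.6 -213.9   14.1] n 110 ctr [ 615.5 -218. ] size [34.2 17.7] long yaw 81.2 z 14.1
book px [479. 270.] [ 511.2 -440.6] [55.1 93.6] long yaw 170.97287 15.687291639998193
```

```bash
python3 g.py 615.4 -218 60 -11
```

```text
rows 6 pos [ 581.7 -108.5  262.1] d [  33.7 -109.5 -202.1] rv [ 0.1   0.18 13.72]
[0.0173, 0.0304, 2.2861, -0.0184, 0.0047, 0.0338]
[0.0173, 0.0304, 2.2861, -0.0182, 0.0054, 0.0337]
[0.0173, 0.0304, 2.2861, -0.018, 0.0062, 0.0337]
[0.0173, 0.0304, 2.2861, -0.0177, 0.0069, 0.0337]
[0.0173, 0.0304, 2.2861, -0.0175, 0.0076, 0.0337]
[0.0173, 0.0304, 2.2861, -0.0172, 0.0083, 0.0337]
q [-0.43  0.48  0.75  1.91 -0.41  0.91  0.57] F [ 0.2  0.  -0.1] w 60.1 t 27.12
```

Call:
apply_moves([
  [0,0,2.3,-0.037,0.009,0,0.05],
  [0,0,2.3,-0.036,0.012,0,0.05],
  [0,0,2.3,-0.036,0.0135,0.01,0.05],
  [0,0,2.3,0,0.004,0.038,0.05],
  [0,0,2.3,0,0,0.038,0.05],
  [0,0,2.2,0,0,0.038,0.05],
  [0,0,0,0,0,0.038,0.05],
  [0,0,0,0,0,0.03,0.05],
])

```text
clock: 27.78
tool_pos: [622.5, -204.9, 65.3]
orientation: [0.767, 0.641, 0.0, -0.003]
ft_force: [0.6, -0.0, 0.8]
gripper_width: 50.1
```

Call:
apply_moves([
  [0,0,0,0,0,0,0.05],
  [0,0,0,0,0,0,0.05],
  [0,0,0,0,0,0,0.05],
  [0,0,0,0,0,0,0.05],
])

```text
clock: 28.12
tool_pos: [625.3, -208.2, 71.4]
orientation: [0.767, 0.641, 0.002, 0.001]
ft_force: [-0.3, -0.0, 0.7]
gripper_width: 49.7
```

```bash
python3 g.py 615.4 -218 6 -11;python3 -c "
from h import *
snap('side','s14',(330,220,490,340),4)"
```

```text
rows 2 pos [ 625.3 -208.2   71.4] d [ -9.9  -9.8 -65.4] rv [ 0.22 -0.06  0.74]
[0.1114, -0.0298, 0.3717, -0.0058, -0.0041, 0.0327]
[0.1114, -0.0298, 0.3717, -0.0058, -0.004, 0.0327]
q [-0.13  0.79  0.59  1.88 -0.69  0.68  0.7 ] F [-0.3 -0.   0.7] w 49.7 t 28.12
```

View pics/s14.png

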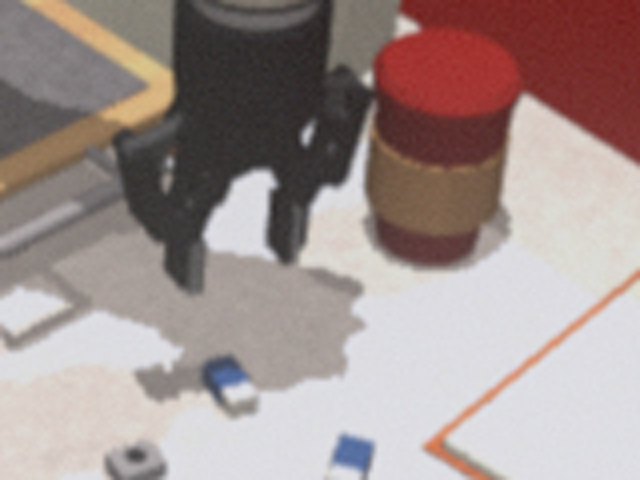

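Call:
apply_moves([
  [0,0,0.7,-0.0117,-0.008,0,0.05],
  [0,0,0,0,0,0.02,0.05],
  [0,0,0,0,0,0.02,0.05],
  [0,0,0,0,0,0,0.05],
  [0,0,0,0,0,0,0.05],
  [0,0,0,0,0,0,0.05],
])

```text
clock: 28.67
tool_pos: [613.9, -218.4, 30.2]
orientation: [0.772, 0.636, 0.001, 0.0]
ft_force: [-0.1, -0.8, 0.6]
gripper_width: 50.1
```

```bash
python3 g.py 615.4 -218 6 -11;python3 -c "
from h import *
snap('side','s15',(350,270,450,345),6)"
```

```text
rows 1 pos [ 613.9 -218.4   30.2] d [  1.5   0.4 -24.2] rv [ 0.07 -0.06 -0.01]
each [0.0687, -0.0618, -0.0108, 0.0007, 0.0014, 0.0242]
q [-0.08  0.84  0.54  1.9  -0.74  0.61  0.75] F [-0.1 -0.8  0.6] w 50.1 t 28.67
```

View pics/s15.png

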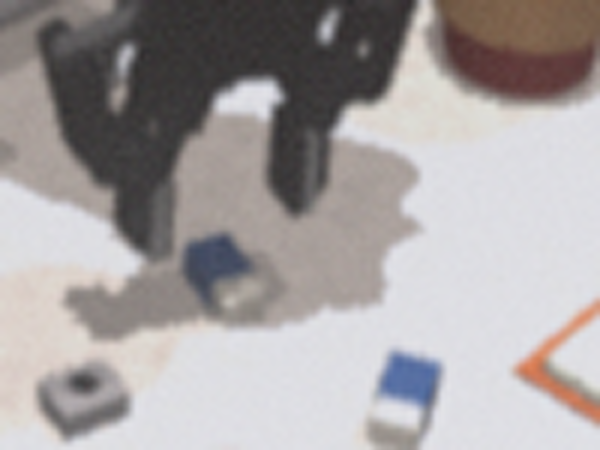

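Eraser (~(230,280) in the crop) lies between the two fingers. Lower and close.

Call:
apply_moves([
  [0,0,0,0.0005,0.0015,0.012,0.05],
  [0,0,0,0,0,0.012,0.05],
  [0,0,0,0,0,0,0.035],
  [0,0,0,0,0,0,0],
  [0,0,0,0,0,0,0],
  [0,0,0,0,0,0,0],
  [0,0,0,0,0,0,0],
  [0,0,0,0,0,0,0],
])

```text
clock: 29.38
tool_pos: [615.4, -217.4, 5.1]
orientation: [0.771, 0.636, 0.001, -0.0]
ft_force: [0.0, 0.6, -0.3]
gripper_width: 15.1
```

Call:
apply_moves([
  [0,0,0,0,0,-0.02,0],
  [0,0,0,0,0,-0.03,0],
  [0,0,0,0,0,-0.035,0],
  [0,0,0,0,0,-0.035,0],
  [0,0,0,0,0,-0.035,0],
  [0,0,0,0,0,0,0],
  [0,0,0,0,0,0,0],
])

```text
clock: 29.97
tool_pos: [616.7, -218.4, 162.6]
orientation: [0.771, 0.636, 0.002, 0.002]
ft_force: [0.9, 1.2, 0.2]
gripper_width: 15.2
```

```bash
python3 g.py 586 186 170 3;python3 -c "
from h import *
snap('side','s16',(300,180,460,300),4)"
```

```text
rows 11 pos [ 616.7 -218.4  162.6] d [-30.7 404.4   7.4] rv [  0.29  -0.03 -13.97]
[0.0268, -0.0028, -1.27, 0.0356, -0.0097, -0.0007]
[0.0268, -0.0028, -1.27, 0.0358, -0.0089, -0.0007]
[0.0268, -0.0028, -1.27, 0.036, -0.0081, -0.0007]
[0.0268, -0.0028, -1.27, 0.0361, -0.0073, -0.0007]
[0.0268, -0.0028, -1.27, 0.0363, -0.0065, -0.0007]
[0.0268, -0.0028, -1.27, 0.0364, -0.0057, -0.0007]
[0.0268, -0.0028, -1.27, 0.0365, -0.0049, -0.0007]
[0.0268, -0.0028, -1.27, 0.0366, -0.0041, -0.0007]
[0.0268, -0.0028, -1.27, 0.0367, -0.0033, -0.0007]
[0.0268, -0.0028, -1.27, 0.0368, -0.0025, -0.0007]
[0.0268, -0.0028, -1.27, 0.0368, -0.0017, -0.0007]
q [-0.18  0.68  0.7   1.85 -0.59  0.82  0.63] F [0.9 1.2 0.2] w 15.2 t 29.97
```

View pics/s16.png

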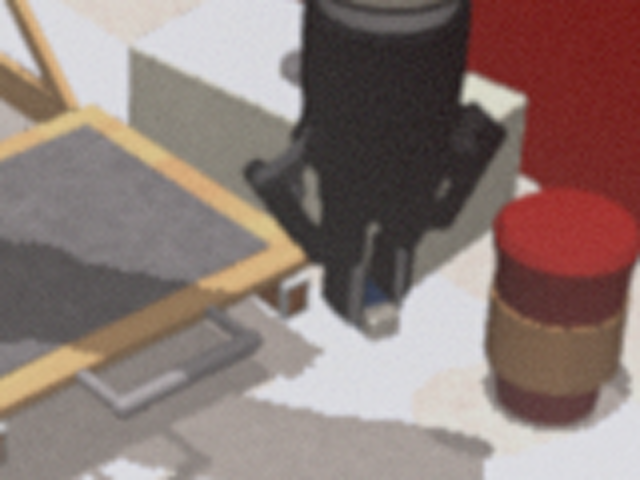

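Call:
apply_moves([
  [0,0,-1.3,0.036,-0.0097,-0.001,0],
  [0,0,-1.3,0.036,-0.009,-0.001,0],
  [0,0,-1.3,0.036,-0.008,-0.001,0],
  [0,0,-1.3,0.036,-0.0073,-0.001,0],
  [0,0,-1.3,0.0363,-0.0065,-0.001,0],
  [0,0,-1.3,0.0364,-0.0057,-0.001,0],
  [0,0,-1.3,0.0365,-0.005,-0.001,0],
  [0,0,-1.3,0.0366,-0.004,-0.001,0],
])

```text
clock: 30.68
tool_pos: [590.9, 79.0, 166.6]
orientation: [0.71, 0.704, -0.001, -0.002]
ft_force: [0.8, 0.0, -1.2]
gripper_width: 14.7
```

Call:
apply_moves([
  [0,0,-1.2,0.0367,-0.0033,0,0],
  [0,0,-1.2,0.0368,-0.0025,0,0],
  [0,0,-1.2,0.0368,-0.0017,0,0],
  [0,0,0,0,0,0,0],
  [0,0,0,0,0,0,0],
  [0,0,0,0,0,0,0],
  [0,0,0,0,0,0,0],
])

```text
clock: 31.27
tool_pos: [583.6, 185.1, 167.9]
orientation: [0.689, 0.725, -0.0, -0.001]
ft_force: [-0.1, -0.6, 0.0]
gripper_width: 15.2
```

```bash
python3 g.py 586 186 90 3
```

```text
rows 2 pos [583.6 185.1 167.9] d [  2.4   0.9 -77.9] rv [-0.08 -0.01 -0.13]
each [-0.0387, -0.0034, -0.0637, 0.0004, 0.0013, 0.0389]
q [-0.85  0.63  0.69  1.94 -0.57  0.78  0.22] F [-0.1 -0.6  0. ] w 15.2 t 31.27
```

Call:
apply_moves([
  [0,0,0,0.001,0.0025,0.035,0],
  [0,0,0,0,0,0.035,0],
  [0,0,0,0,0,0,0],
  [0,0,0,0,0,0,0],
  [0,0,0,0,0,0,0],
])

```text
clock: 31.68
tool_pos: [587.4, 186.8, 99.7]
orientation: [0.689, 0.725, 0.001, 0.0]
ft_force: [-0.5, -0.8, 0.2]
gripper_width: 15.3
```

```bash
python3 g.py 586 186 34 3;python3 -c "
from h import *
snap('side','s17',(190,140,330,245),5.5)"
```

```text
rows 2 pos [587.4 186.8  99.7] d [ -1.4  -0.8 -65.7] rv [ 0.07 -0.06 -0.11]
each [0.0354, -0.0323, -0.0575, -0.0004, -0.0007, 0.0328]
q [-0.79  0.71  0.61  1.97 -0.65  0.66  0.29] F [-0.5 -0.8  0.2] w 15.3 t 31.68
```

View pics/s17.png

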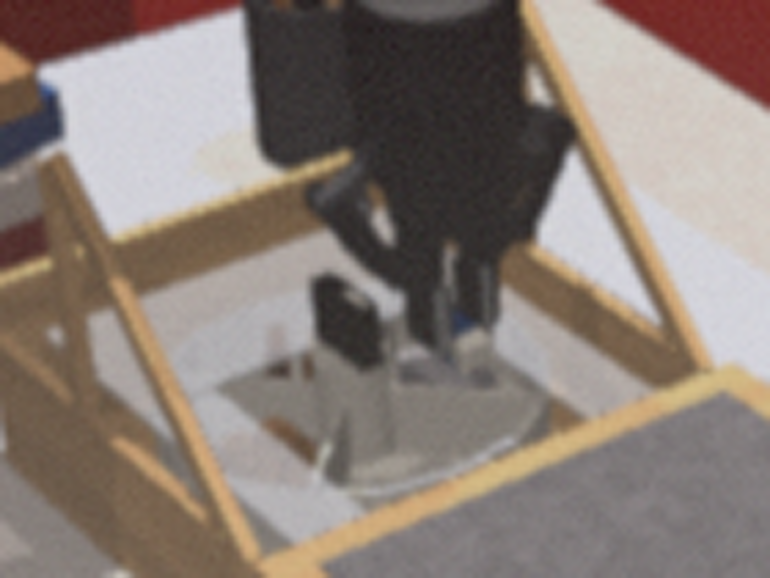

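Call:
apply_moves([
  [0,0,0,0,-0.001,0.02,0],
  [0,0,0,0,0,0.025,0],
  [0,0,0,0,0,0.02,0],
  [0,0,0,0,0,0,0],
  [0,0,0,0,0,0,0],
  [0,0,0,0,0,0,0],
])

```text
clock: 32.23
tool_pos: [587.1, 188.5, 35.6]
orientation: [0.688, 0.725, 0.002, 0.0]
ft_force: [0.4, 0.3, 0.4]
gripper_width: 14.9
```

```bash
python3 g.py 586 186 34 3
```

```text
rows 1 pos [587.1 188.5  35.6] d [-1.1 -2.5 -1.6] rv [ 0.19 -0.13  0.01]
each [0.1925, -0.1269, 0.0075, -0.0024, -0.0012, 0.0016]
q [-0.73  0.79  0.51  1.99 -0.74  0.55  0.36] F [0.4 0.3 0.4] w 14.9 t 32.23
```

Call:
apply_moves([
  [0,0,0,-0.002,-0.001,0.006,0],
  [0,0,0,0,0,0,0],
  [0,0,0,0,0,0,0.027],
  [0,0,0,0,0,0,0.027],
  [0,0,0,0,0,0,0.027],
  [0,0,0,0,0,-0.02,0.027],
  [0,0,0,0,0,-0.035,0.03],
  [0,0,0,0,0,-0.04,0.05],
])

```text
clock: 32.9
tool_pos: [582.8, 186.1, 121.9]
orientation: [0.688, 0.726, -0.002, -0.002]
ft_force: [1.6, 0.4, 0.5]
gripper_width: 41.1
```

Call:
apply_moves([
  [0,0,0,0,0,-0.04,0.05],
  [0,0,0,-0.02,0,-0.03,0.05],
  [0,0,0,-0.04,0,0,0.05],
  [0,0,0,-0.041,0,0,0.05],
  [0,0,0,-0.041,0,0,0.05],
  [0,0,0,-0.041,0,0,0.05],
  [0,0,0,-0.041,0,0,0.05],
  [0,0,0,-0.041,0,0,0.05],
])

```text
clock: 33.57
tool_pos: [598.3, -80.2, 192.4]
orientation: [0.688, 0.726, 0.001, -0.001]
ft_force: [-0.2, 0.2, -0.1]
gripper_width: 50.0
```

```bash
python3 g.py 625 -299 100 -58;python3 -c "
from h import *
snap('side','s18',(190,140,330,245),5.5);snap('top','t18')"; python3 objs.py t18; python3 knob.py t18
```

```text
rows 9 pos [598.3 -80.2 192.4] d [  26.7 -218.8  -92.4] rv [-4.000e-02 -1.100e-01  6.105e+01]
[-0.0048, -0.0124, 6.7831, -0.0245, 0.0017, 0.0102]
[-0.0048, -0.0124, 6.7831, -0.0241, 0.0045, 0.0102]
[-0.0048, -0.0124, 6.7831, -0.0234, 0.0074, 0.0102]
[-0.0048, -0.0124, 6.7831, -0.0223, 0.0101, 0.0102]
[-0.0048, -0.0124, 6.7831, -0.021, 0.0126, 0.0102]
[-0.0048, -0.0124, 6.7831, -0.0194, 0.015, 0.0102]
[-0.0048, -0.0124, 6.7831, -0.0174, 0.0172, 0.0103]
[-0.0048, -0.0124, 6.7831, -0.0153, 0.0191, 0.0103]
[-0.0048, -0.0124, 6.7831, -0.0129, 0.0208, 0.0103]
q [-0.42  0.58  0.7   1.94 -0.52  0.8   0.62] F [-0.2  0.2 -0.1] w 50.0 t 33.57
eraser px [414. 221.] sleeve [ 628.8 -296.    13.5] n 108 ctr [ 624.9 -299.2] size [33.9 18.4] long yaw 31.8 z 13.7
book px [479. 270.] [ 510.2 -439.8] [56.4 93.2] long yaw 172.06464 15.848445377726875
131 ((562.5337524414062, 247.27005004882812), (14.252691268920898, 41.93812942504883), 2.6464972496032715) z 107.15404809466236
[[554.4000244140625, 267.8999938964844], [556.4000244140625, 226.0], [570.5999755859375, 226.6999969482422], [568.7000122070312, 268.5]]
white 17 [563.  237.4]
axis yaw -87.35355 carousel clockwise deg 0.45355225 rad 0.00791598
```

View pics/s18.png

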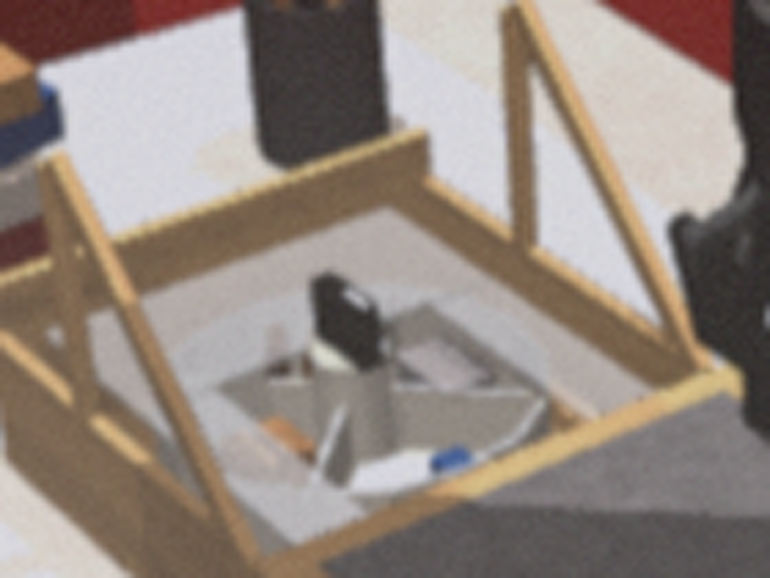

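Call:
apply_moves([
  [0,0,6.8,-0.0245,0.0017,0.01,0.05],
  [0,0,6.8,-0.024,0.0045,0.01,0.05],
  [0,0,6.8,-0.0234,0.0074,0.01,0.05],
  [0,0,6.8,-0.0223,0.01,0.01,0.05],
  [0,0,6.8,-0.021,0.0126,0.01,0.05],
  [0,0,6.8,-0.0194,0.015,0.01,0.05],
  [0,0,6.8,-0.0174,0.017,0.01,0.05],
  [0,0,6.8,-0.0153,0.019,0.01,0.05],
])

```text
clock: 34.33
tool_pos: [621.9, -273.2, 111.3]
orientation: [0.945, 0.328, 0.0, -0.001]
ft_force: [0.4, -0.1, 0.4]
gripper_width: 49.9
```

Call:
apply_moves([
  [0,0,6.7,-0.013,0.021,0.01,0.05],
  [0,0,0,0,0,0.02,0.05],
  [0,0,0,0,0,0.02,0.05],
  [0,0,0,0,0,0,0.05],
  [0,0,0,0,0,0,0.05],
  [0,0,0,0,0,0,0.05],
  [0,0,0,0,0,0,0.05],
])

```text
clock: 34.92
tool_pos: [625.6, -297.2, 63.3]
orientation: [0.961, 0.275, 0.001, -0.0]
ft_force: [0.6, 0.0, -0.0]
gripper_width: 50.1
```

```bash
python3 g.py 625 -299 30 -58;python3 -c "
from h import *
snap('side','s19',(350,270,450,345),6)"
```

```text
rows 1 pos [ 625.6 -297.2   63.3] d [ -0.6  -1.8 -33.3] rv [ 0.03 -0.12 -0.03]
each [0.0264, -0.1155, -0.0324, -0.0015, 0.0012, 0.0333]
q [-0.11  0.92  0.8   1.81 -0.89  0.82  0.14] F [ 0.6  0.  -0. ] w 50.1 t 34.92
```

View pics/s19.png

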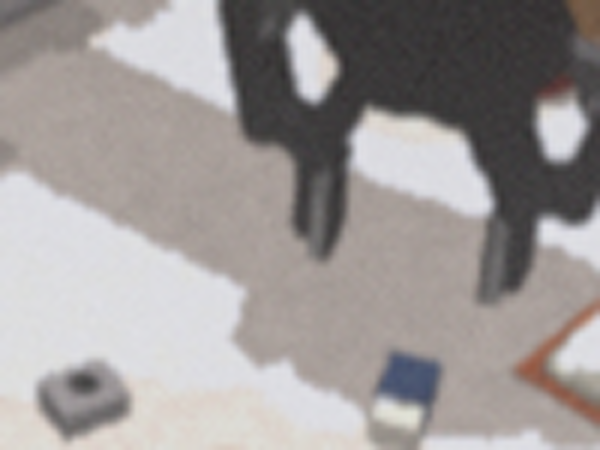

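Call:
apply_moves([
  [0,0,0,-0.0015,0.001,0.02,0.038],
  [0,0,0,0,0,0.02,0.038],
  [0,0,0,0,0,0.018,0.038],
  [0,0,0,0,0,0,0.038],
  [0,0,0,0,0,0,0],
  [0,0,0,0,0,0,0],
  [0,0,0,0,0,0,0],
  [0,0,0,0,0,0,0],
])

```text
clock: 35.63
tool_pos: [624.6, -299.2, 5.0]
orientation: [0.961, 0.275, 0.001, -0.0]
ft_force: [1.2, 0.3, -0.3]
gripper_width: 15.2
```

Call:
apply_moves([
  [0,0,0,0,0,0,0],
  [0,0,0,0,0,-0.02,0],
  [0,0,0,0,0,-0.03,0],
  [0,0,0,0,0,-0.035,0],
  [0,0,0,0,0,-0.04,0],
  [0,0,0,0,0,-0.04,0],
  [0,0,0,0,0,0,0],
  [0,0,0,0,0,0,0],
])

```text
clock: 36.3
tool_pos: [625.4, -300.4, 172.4]
orientation: [0.961, 0.275, 0.003, 0.001]
ft_force: [-0.5, 0.6, 0.6]
gripper_width: 15.1
```

```bash
python3 g.py 546 184 172 3;python3 -c "
from h import *
snap('side','s20',(330,180,490,300),4)"
```

```text
rows 13 pos [ 625.4 -300.4  172.4] d [-7.940e+01  4.844e+02 -4.000e-01] rv [  0.34  -0.09 -61.08]
[0.0264, -0.0072, -4.6984, 0.0145, -0.0349, -0.0]
[0.0264, -0.0072, -4.6984, 0.0173, -0.0336, -0.0]
[0.0264, -0.0072, -4.6984, 0.02, -0.032, -0.0]
[0.0264, -0.0072, -4.6984, 0.0226, -0.0303, -0.0]
[0.0264, -0.0072, -4.6984, 0.025, -0.0283, 0.0]
[0.0264, -0.0072, -4.6984, 0.0272, -0.0262, 0.0]
[0.0264, -0.0072, -4.6984, 0.0293, -0.0239, 0.0]
[0.0264, -0.0072, -4.6984, 0.0311, -0.0214, 0.0]
[0.0264, -0.0072, -4.6984, 0.0328, -0.0188, 0.0]
[0.0264, -0.0072, -4.6984, 0.0342, -0.016, 0.0]
[0.0264, -0.0072, -4.6984, 0.0354, -0.0132, 0.0]
[0.0264, -0.0072, -4.6984, 0.0364, -0.0102, 0.0]
[0.0264, -0.0072, -4.6984, 0.0371, -0.0072, 0.0]
q [-0.16  0.8   0.92  1.76 -0.77  0.97  0.05] F [-0.5  0.6  0.6] w 15.1 t 36.3
```

View pics/s20.png

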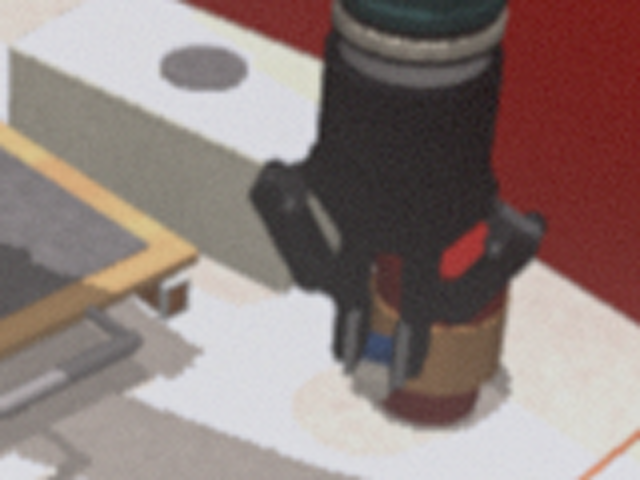

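Call:
apply_moves([
  [0,0,-4.7,0.0145,-0.035,0,0],
  [0,0,-4.7,0.0173,-0.0336,0,0],
  [0,0,-4.7,0.02,-0.032,0,0],
  [0,0,-4.7,0.0226,-0.0303,0,0],
  [0,0,-4.7,0.025,-0.0283,0,0],
  [0,0,-4.7,0.027,-0.0262,0,0],
  [0,0,-4.7,0.0293,-0.024,0,0],
  [0,0,-4.7,0.031,-0.0214,0,0],
])

```text
clock: 37.02
tool_pos: [572.6, 1.6, 167.6]
orientation: [0.82, 0.572, -0.001, -0.002]
ft_force: [1.5, 0.1, 0.3]
gripper_width: 15.1
```

Call:
apply_moves([
  [0,0,-4.7,0.0328,-0.0188,0,0],
  [0,0,-4.7,0.0342,-0.016,0,0],
  [0,0,-4.7,0.0354,-0.0132,0,0],
  [0,0,-4.7,0.0364,-0.01,0,0],
  [0,0,-4.7,0.037,-0.007,0,0],
  [0,0,0,0,0,0,0],
  [0,0,0,0,0,0,0],
  [0,0,0,0,0,0,0],
])

```text
clock: 37.68
tool_pos: [543.3, 185.2, 168.5]
orientation: [0.688, 0.726, -0.001, -0.001]
ft_force: [0.2, -1.2, -0.9]
gripper_width: 14.8
```

```bash
python3 g.py 546 184.4 95 3
```

```text
rows 2 pos [543.3 185.2 168.5] d [  2.7  -0.8 -73.5] rv [-0.12 -0.02  0.04]
each [-0.0597, -0.0108, 0.0202, -0.0005, 0.0014, 0.0367]
q [-0.91  0.59  0.72  2.03 -0.58  0.74  0.23] F [ 0.2 -1.2 -0.9] w 14.8 t 37.68
```

Call:
apply_moves([
  [0,0,0,-0.001,0.0025,0.03,0],
  [0,0,0,0,0,0.035,0],
  [0,0,0,0,0,0.01,0],
  [0,0,0,0,0,0,0],
  [0,0,0,0,0,0,0],
  [0,0,0,0,0,0,0],
])

```text
clock: 38.18
tool_pos: [548.0, 183.9, 95.8]
orientation: [0.689, 0.725, 0.001, 0.0]
ft_force: [0.2, -0.3, 0.2]
gripper_width: 15.5
```

```bash
python3 g.py 545 184.4 32 3;python3 -c "
from h import *
snap('side','s21',(190,140,330,245),5.5)"
```

```text
rows 2 pos [548.  183.9  95.8] d [ -3.    0.5 -63.8] rv [ 0.11 -0.1  -0.07]
each [0.0562, -0.0476, -0.0339, 0.0003, -0.0016, 0.0319]
q [-0.82  0.69  0.61  2.06 -0.69  0.61  0.32] F [ 0.2 -0.3  0.2] w 15.5 t 38.18
```

View pics/s21.png

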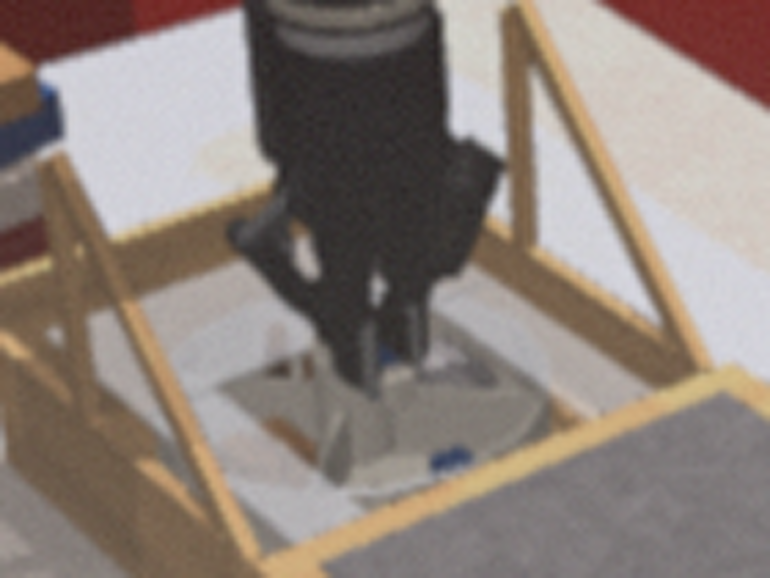

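Run:
```python
from h import *
im=np.load("/tmp/s21.npz")["im"];hsv=cv2.cvtColor(im,cv2.COLOR_RGB2HSV)[215:235,260:290]
ys,xs=np.where(cv2.inRange(hsv,(100,90,40),(130,255,255)));u,v=xs.mean()+260,ys.mean()+215
print(len(xs),u,v,ray("side",u,v,34), proj("side",[585,183,34]))
```

```text
5 270.8 223.0 [583.21598663 194.21177577  34.        ] [273.68946625 224.74428775]
```

A's sleeve is around (583,190), as planned. Lower B and release.

Call:
apply_moves([
  [0,0,0,0,-0.003,0.02,0],
  [0,0,0,0,0,0.025,0],
  [0,0,0,0,0,0.02,0],
  [0,0,0,0,0,0,0],
  [0,0,0,0,0,0,0],
  [0,0,0,0,0,0,0],
])

```text
clock: 38.73
tool_pos: [545.2, 184.8, 31.2]
orientation: [0.688, 0.725, 0.002, 0.0]
ft_force: [-0.5, 0.0, -0.9]
gripper_width: 15.2
```

Call:
apply_moves([
  [0,0,0,0,0,0,0.025],
  [0,0,0,0,0,0,0.025],
  [0,0,0,0,0,0,0.025],
  [0,0,0,0,0,0,0.025],
  [0,0,0,0,0,-0.02,0.025],
  [0,0,0,0,0,-0.035,0.025],
  [0,0,0,0,0,-0.04,0.05],
  [0,0,0,0,0,-0.04,0.05],
])

```text
clock: 39.4
tool_pos: [543.1, 184.2, 165.7]
orientation: [0.688, 0.725, -0.0, -0.001]
ft_force: [0.8, 0.9, 0.0]
gripper_width: 48.1
```

Call:
apply_moves([
  [0,0,0,-0.02,0,-0.03,0.0854],
  [0,0,0,-0.041,0,0,0.0854],
  [0,0,0,-0.041,0,0,0.0854],
  [0,0,0,-0.041,0,0,0.0854],
  [0,0,0,-0.041,0,0,0.0854],
  [0,0,0,-0.041,0,0,0.0854],
  [0,0,0,-0.041,0,0,0.0854],
  [0,0,0,-0.041,0,0,0.0854],
])

```text
clock: 40.07
tool_pos: [559.8, -123.9, 194.3]
orientation: [0.688, 0.726, 0.001, -0.001]
ft_force: [-0.0, 0.1, -0.5]
gripper_width: 85.5
```

```bash
python3 -c "
from h import *
snap('side','s22',(190,140,330,245),5.5);snap('top','t22')"; python3 objs.py t22; python3 knob.py t22;  python3 g.py 511 -440 150 171
```

```text
eraser px [203. 242.] sleeve [582.6 189.8  36.5] n 363 ctr [581.9 193. ] size [57.4 51.9] long yaw 14.1 z 22.3
eraser px [202. 260.] sleeve [540.5 188.7  52.5] n 257 ctr [546.2 191.9] size [44.9 57.5] long yaw 116.2 z 22.3
book px [479. 270.] [ 510.2 -440. ] [55.6 93.3] long yaw 171.52766 15.971220049622843
136 ((562.7183227539062, 246.9327850341797), (14.931599617004395, 42.22090530395508), 2.254267692565918) z 106.81530636357513
[[554.4000244140625, 267.70001220703125], [556.0999755859375, 225.5], [571.0, 226.10000610351562], [569.2999877929688, 268.29998779296875]]
white 17 [563.  237.5]
axis yaw -87.745674 carousel clockwise deg 0.8456726 rad 0.0147597715
rows 25 pos [ 559.4 -132.3  195.8] d [ -48.4 -307.7  -45.8] rv [  -0.38    0.31 -168.73]
[-0.0151, 0.0122, -6.7491, -0.0122, -0.0024, 0.0019]
[-0.0151, 0.0122, -6.7491, -0.0118, -0.0038, 0.0019]
[-0.0151, 0.0122, -6.7491, -0.0113, -0.0052, 0.0019]
[-0.0151, 0.0122, -6.7491, -0.0106, -0.0065, 0.0019]
[-0.0151, 0.0122, -6.7491, -0.0098, -0.0077, 0.0019]
[-0.0151, 0.0122, -6.7491, -0.0088, -0.0088, 0.0019]
[-0.0151, 0.0122, -6.7491
[... 346 characters left out ...]
0.0151, 0.0122, -6.7491, 0.0019, -0.0123, 0.0018]
[-0.0151, 0.0122, -6.7491, 0.0034, -0.012, 0.0018]
[-0.0151, 0.0122, -6.7491, 0.0048, -0.0115, 0.0018]
[-0.0151, 0.0122, -6.7491, 0.0061, -0.0109, 0.0018]
[-0.0151, 0.0122, -6.7491, 0.0073, -0.0101, 0.0018]
[-0.0151, 0.0122, -6.7491, 0.0085, -0.0092, 0.0018]
[-0.0151, 0.0122, -6.7491, 0.0095, -0.0081, 0.0018]
[-0.0151, 0.0122, -6.7491, 0.0104, -0.0069, 0.0018]
[-0.0151, 0.0122, -6.7491, 0.0111, -0.0057, 0.0018]
[-0.0151, 0.0122, -6.7491, 0.0117, -0.0043, 0.0018]
[-0.0151, 0.0122, -6.7491, 0.0121, -0.0029, 0.0018]
[-0.0151, 0.0122, -6.7491, 0.0124, -0.0015, 0.0018]
q [-0.37  0.55  0.74  2.01 -0.52  0.77  0.72] F [-0.2 -0.8 -0.3] w 85.3 t 40.17
```

View pics/s22.png

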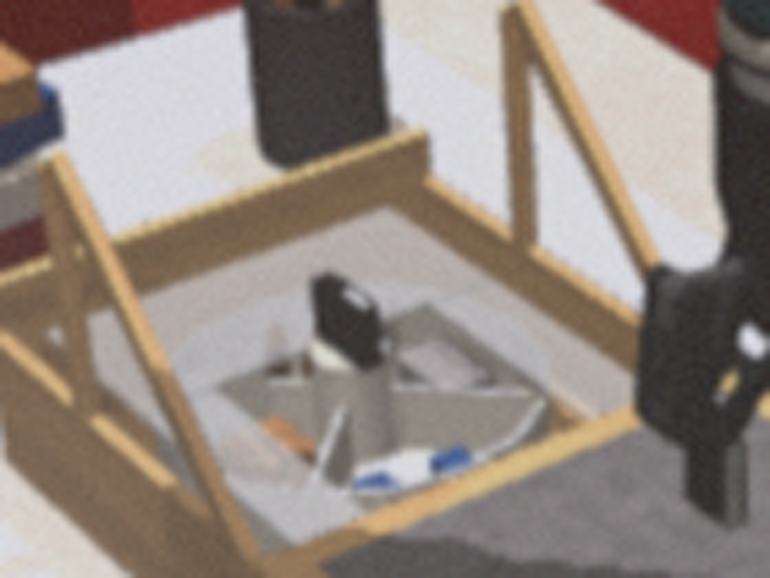

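View pics/t22.png

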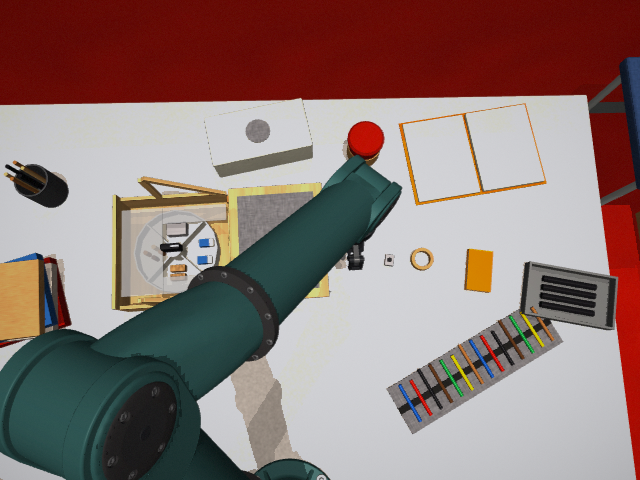

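```bash
python3 - <<'E'
from h import *
C=cloud("top",np.load("/tmp/t22.npz")["d"])
for v in range(264,310,8): print(v,[tuple(C[v,u].round(0)) for u in (516,520,522,524,526,528)])
E
python3 g.py 510.5 -440 150 -99
```

```text
264 [(np.float64(525.0), np.float64(-531.0), np.float64(1.0)), (np.float64(525.0), np.float64(-541.0), np.float64(-1.0)), (np.float64(524.0), np.float64(-545.0), np.float64(1.0)), (np.float64(524.0), np.float64(-550.0), np.float64(-0.0)), (np.float64(523.0), np.float64(-552.0), np.float64(8.0)), (np.float64(521.0), np.float64(-550.0), np.float64(23.0))]
272 [(np.float64(506.0), np.float64(-530.0), np.float64(1.0)), (np.float64(506.0), np.float64(-541.0), np.float64(-4.0)), (np.float64(506.0), np.float64(-546.0), np.float64(-4.0)), (np.float64(506.0), np.float64(-549.0), np.float64(-0.0)), (np.float64(504.0), np.float64(-547.0), np.float64(15.0)), (np.float64(502.0), np.float64(-547.0), np.float64(28.0))]
280 [(np.float64(487.0), np.float64(-528.0), np.float64(1.0)), (np.float64(487.0), np.float64(-537.0), np.float64(1.0)), (np.float64(487.0), np.float64(-541.0), np.float64(2.0)), (np.float64(487.0), np.float64(-545.0), np.float64(4.0)), (np.float64(486.0), np.float64(-546.0), np.float64(13.0)), (np.float64(484.0), np.float64(-545.0), np.float64(27.0))]
288 [(np.float64(469.0), np.flo
[... 1265 characters left out ...]
.0207, 0.0008, 0.0031]
[0.0249, 0.0027, 6.7515, -0.0205, 0.0032, 0.0031]
[0.0249, 0.0027, 6.7515, -0.02, 0.0056, 0.0031]
[0.0249, 0.0027, 6.7515, -0.0192, 0.0079, 0.0031]
[0.0249, 0.0027, 6.7515, -0.0181, 0.0101, 0.0031]
[0.0249, 0.0027, 6.7515, -0.0168, 0.0122, 0.0031]
[0.0249, 0.0027, 6.7515, -0.0153, 0.0141, 0.0031]
[0.0249, 0.0027, 6.7515, -0.0135, 0.0158, 0.0031]
[0.0249, 0.0027, 6.7515, -0.0115, 0.0173, 0.0031]
[0.0249, 0.0027, 6.7515, -0.0094, 0.0185, 0.0031]
[0.0249, 0.0027, 6.7515, -0.0072, 0.0195, 0.0031]
[0.0249, 0.0027, 6.7515, -0.0049, 0.0202, 0.0031]
[0.0249, 0.0027, 6.7515, -0.0025, 0.0206, 0.0031]
q [-0.37  0.55  0.74  2.01 -0.52  0.77  0.72] F [-0.2 -0.8 -0.3] w 85.3 t 40.17
```

Call:
apply_moves([
  [0,0,6.8,-0.0204,-0.004,0.003,0.0854],
  [0,0,6.8,-0.0207,-0.0017,0.003,0.0854],
  [0,0,6.8,-0.0207,0.0008,0.003,0.0854],
  [0,0,6.8,-0.0205,0.0032,0.003,0.0854],
  [0,0,6.8,-0.02,0.0056,0.003,0.0854],
  [0,0,6.8,-0.0192,0.008,0.003,0.0854],
  [0,0,6.8,-0.018,0.01,0.003,0.0854],
  [0,0,6.8,-0.0168,0.0122,0.003,0.0854],
])

```text
clock: 40.83
tool_pos: [535.7, -286.2, 169.6]
orientation: [0.945, 0.328, 0.0, -0.001]
ft_force: [0.0, 0.1, -0.5]
gripper_width: 85.6
```

Call:
apply_moves([
  [0,0,6.7,-0.0153,0.014,0.003,0.0854],
  [0,0,6.7,-0.0135,0.0158,0.003,0.0854],
  [0,0,6.7,-0.0115,0.0173,0.003,0.0854],
  [0,0,6.7,-0.0094,0.0185,0.003,0.0854],
  [0,0,6.7,-0.0072,0.0195,0.003,0.0854],
  [0,0,6.7,-0.005,0.02,0.003,0.0854],
  [0,0,6.7,-0.0025,0.0206,0.003,0.0854],
  [0,0,0,0,0,0,0.0854],
])

```text
clock: 41.5
tool_pos: [512.3, -433.4, 148.3]
orientation: [0.997, -0.076, -0.001, 0.001]
ft_force: [-1.1, -0.9, -0.3]
gripper_width: 85.4
```

Call:
apply_moves([
  [0,0,0,0,0,0.03,0.0854],
  [0,0,0,0,0,0.03,0.0854],
  [0,0,0,0,0,0.02,0.0854],
  [0,0,0,0,0,0,0.0854],
  [0,0,0,0,0,0,0.0854],
  [0,0,0,0,0,0,0.0854],
])

```text
clock: 42.0
tool_pos: [514.7, -429.9, 69.9]
orientation: [0.997, -0.072, 0.001, -0.0]
ft_force: [-0.0, 0.1, 1.3]
gripper_width: 85.2
```

```bash
python3 g.py 510.5 -440 1 -99;python3 -c "
from h import *
snap('side','s23',(350,260,510,450),3)"
```

```text
rows 2 pos [ 514.7 -429.9   69.9] d [ -4.2 -10.1 -68.9] rv [-0.03 -0.06  0.78]
[-0.0159, -0.0291, 0.3917, -0.0014, 0.0053, 0.0345]
[-0.0159, -0.0291, 0.3917, -0.0014, 0.0053, 0.0345]
q [ 0.05  0.97  0.97  1.86 -1.04  0.92 -0.18] F [-0.   0.1  1.3] w 85.2 t 42.0
```

View pics/s23.png

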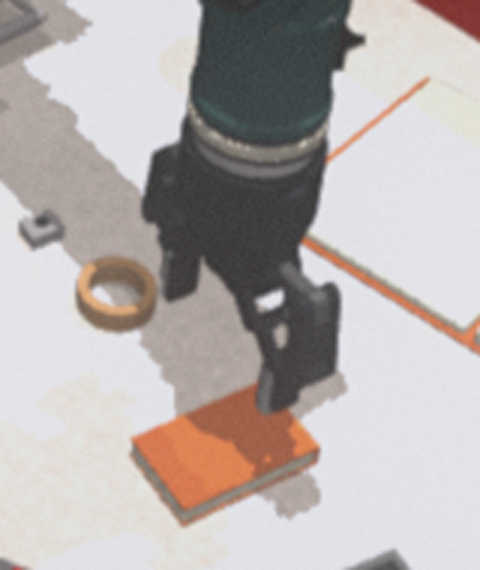

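Call:
apply_moves([
  [0,0,0.8,-0.003,0.0105,0,0.0854],
  [0,0,0,0,0,0.02,0.0854],
  [0,0,0,0,0,0.015,0.0854],
  [0,0,0,0,0,0,0.0854],
  [0,0,0,0,0,0,0.0854],
  [0,0,0,0,0,0,0.0854],
])

```text
clock: 42.55
tool_pos: [509.7, -439.8, 33.9]
orientation: [0.997, -0.079, 0.0, -0.001]
ft_force: [0.4, -0.2, 0.5]
gripper_width: 85.3
```

```bash
python3 g.py 510.5 -440 1 -99;python3 -c "
from h import *
snap('side','s24',(350,260,510,450),3);snap('top','t24')";python3 objs.py t24
```

```text
rows 1 pos [ 509.7 -439.8   33.9] d [  0.8  -0.2 -32.9] rv [-0.07  0.   -0.07]
each [-0.0741, 0.0044, -0.0723, 0.0008, 0.0001, 0.0329]
q [ 0.09  1.02  0.93  1.86 -1.09  0.88 -0.14] F [ 0.4 -0.2  0.5] w 85.3 t 42.55
eraser px [203. 242.] sleeve [582.4 189.9  36.6] n 373 ctr [581.5 192.9] size [58.4 52.2] long yaw 15.5 z 22.6
eraser px [206. 261.] sleeve [538.7 184.1  36.5] n 295 ctr [539.3 185.1] size [56.  56.8] long yaw 90.9 z 22.5
```

View pics/s24.png

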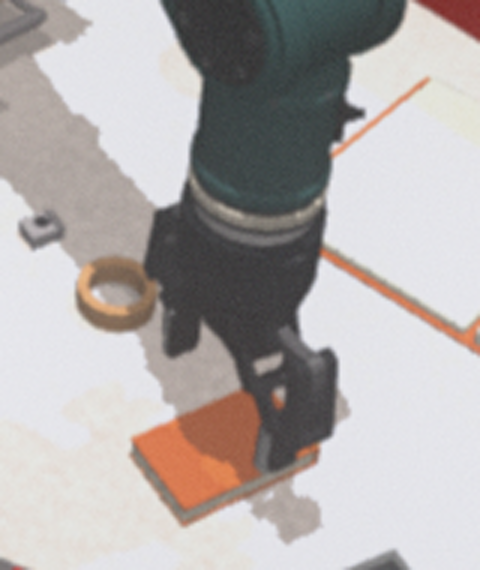

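Call:
apply_moves([
  [0,0,0,0.0005,0,0.012,0.0854],
  [0,0,0,0,0,0.012,0.0854],
  [0,0,0,0,0,0.008,0.0854],
  [0,0,0,0,0,0,0.0854],
  [0,0,0,0,0,0,0.0854],
])

```text
clock: 43.07
tool_pos: [509.6, -438.9, 0.2]
orientation: [0.997, -0.079, -0.001, -0.002]
ft_force: [0.3, 0.1, 0.4]
gripper_width: 85.1
```

Call:
apply_moves([
  [0,0,0,0,0,0,0.06],
  [0,0,0,0,0,0,0.04],
  [0,0,0,0,0,0,0],
  [0,0,0,0,0,0,0],
  [0,0,0,0,0,0,0],
  [0,0,0,0,0,0,0],
])

```text
clock: 43.57
tool_pos: [510.3, -440.5, 2.6]
orientation: [0.997, -0.079, 0.0, -0.0]
ft_force: [-1.5, -0.3, 5.8]
gripper_width: 54.1
```

Call:
apply_moves([
  [0,0,0,0,0,-0.01,0],
  [0,0,0,0,0,-0.02,0],
  [0,0,0,0,0,-0.03,0],
  [0,0,0,0,0,-0.03,0],
  [0,0,0,0,0,-0.03,0],
  [0,0,0,0,0,-0.03,0],
  [0,0,0,0,0,0,0],
  [0,0,0,0,0,0,0],
])

```text
clock: 44.23
tool_pos: [510.6, -440.2, 153.3]
orientation: [0.997, -0.079, 0.001, -0.0]
ft_force: [1.5, 0.5, -1.5]
gripper_width: 54.3
```

```bash
python3 g.py 574 18 160 -87;python3 -c "
from h import *
snap('side','s25',(340,180,520,380),3)"
```

```text
rows 12 pos [ 510.6 -440.2  153.3] d [ 63.4 458.2   6.7] rv [ -0.03  -0.14 -12.06]
[-0.0022, -0.0113, -1.0049, -0.0008, -0.0385, -0.0005]
[-0.0022, -0.0113, -1.0049, -0.0001, -0.0385, -0.0005]
[-0.0022, -0.0113, -1.0049, 0.0006, -0.0385, -0.0005]
[-0.0022, -0.0113, -1.0049, 0.0012, -0.0385, -0.0005]
[-0.0022, -0.0113, -1.0049, 0.0019, -0.0385, -0.0005]
[-0.0022, -0.0113, -1.0049, 0.0026, -0.0385, -0.0005]
[-0.0022, -0.0113, -1.0049, 0.0033, -0.0384, -0.0005]
[-0.0022, -0.0113, -1.0049, 0.0039, -0.0383, -0.0005]
[-0.0022, -0.0113, -1.0049, 0.0046, -0.0383, -0.0005]
[-0.0022, -0.0113, -1.0049, 0.0053, -0.0382, -0.0005]
[-0.0022, -0.0113, -1.0049, 0.0059, -0.0381, -0.0006]
[-0.0022, -0.0113, -1.0049, 0.0066, -0.038, -0.0006]
q [ 0.03  0.89  1.07  1.82 -0.92  1.03 -0.25] F [ 1.5  0.5 -1.5] w 54.3 t 44.23
```

View pics/s25.png

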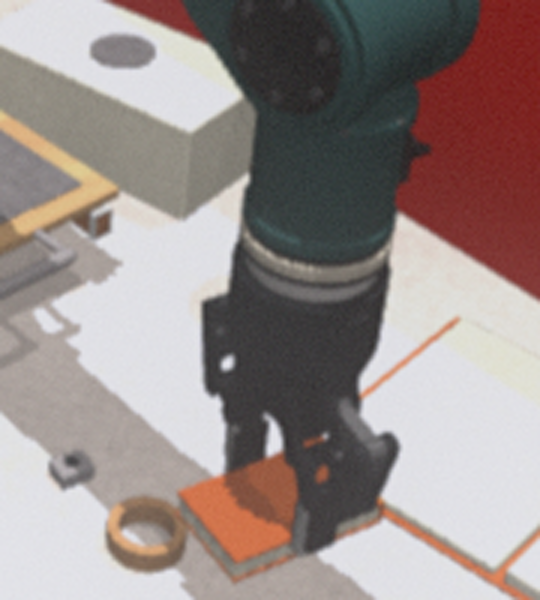

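Call:
apply_moves([
  [0,0,-1,0,-0.03,-0.001,0],
  [0,0,-1,0,-0.038,-0.001,0],
  [0,0,-1,0.0005,-0.038,-0.001,0],
  [0,0,-1,0.001,-0.038,-0.001,0],
  [0,0,-1,0.002,-0.038,-0.001,0],
  [0,0,-1,0.0025,-0.038,-0.001,0],
  [0,0,-1,0.003,-0.038,0,0],
  [0,0,-1,0.004,-0.038,0,0],
])

```text
clock: 44.95
tool_pos: [550.0, -143.2, 156.1]
orientation: [1.0, -0.009, -0.002, -0.002]
ft_force: [1.0, -0.2, -0.5]
gripper_width: 54.3
```

Call:
apply_moves([
  [0,0,-1,0.0045,-0.038,0,0],
  [0,0,-1,0.005,-0.038,0,0],
  [0,0,-1,0.006,-0.038,0,0],
  [0,0,-1,0.0065,-0.038,0,0],
  [0,0,0,0,-0.01,0,0],
  [0,0,0,0,0,0,0],
  [0,0,0,0,0,0,0],
  [0,0,0,0,0,0,0],
])

```text
clock: 45.62
tool_pos: [570.6, 14.6, 157.7]
orientation: [1.0, 0.025, -0.001, -0.0]
ft_force: [0.4, -0.3, -1.7]
gripper_width: 54.3
```

```bash
python3 g.py 574 18 85 -87;python3 -c "
from h import *
snap('side','s26',(200,120,400,290),4)"
```

```text
rows 2 pos [570.6  14.6 157.7] d [  3.4   3.4 -72.7] rv [-0.03  0.09 -0.19]
each [-0.0147, 0.0453, -0.0931, 0.0018, -0.0016, 0.0363]
q [-0.82  0.82  1.14  2.05 -0.95  0.95 -0.67] F [ 0.4 -0.3 -1.7] w 54.3 t 45.62
```

View pics/s26.png

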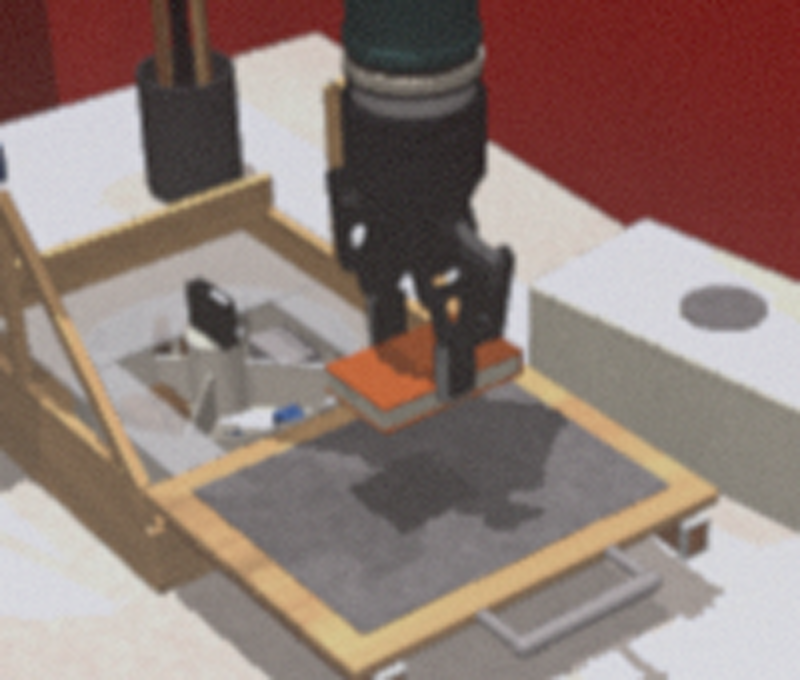

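Call:
apply_moves([
  [0,0,0,0.003,-0.003,0.02,0],
  [0,0,0,0,0,0.025,0],
  [0,0,0,0,0,0.02,0],
  [0,0,0,0,0,0.005,0],
  [0,0,0,0,0,0,0],
  [0,0,0,0,0,0,0],
  [0,0,0,0,0,0,0],
])

```text
clock: 46.25
tool_pos: [575.3, 18.1, 89.6]
orientation: [1.0, 0.025, 0.001, -0.001]
ft_force: [-0.3, -0.3, -1.2]
gripper_width: 54.0
```

```bash
python3 g.py 574 18 83 -87
```

```text
rows 1 pos [575.3  18.1  89.6] d [-1.3 -0.1 -6.6] rv [-0.06 -0.12 -0.16]
each [-0.059, -0.1247, -0.1563, -0.0013, 0.0, 0.0066]
q [-0.76  0.89  1.03  2.07 -1.08  0.86 -0.59] F [-0.3 -0.3 -1.2] w 54.0 t 46.25
```

Call:
apply_moves([
  [0,0,0,0,0,0.003,0],
  [0,0,0,0,0,0.003,0],
  [0,0,0,0,0,0.001,0],
  [0,0,0,0,0,0,0],
  [0,0,0,0,0,0,0],
])

```text
clock: 46.67
tool_pos: [575.2, 19.1, 82.5]
orientation: [1.0, 0.026, 0.001, -0.001]
ft_force: [-0.9, 1.2, 5.3]
gripper_width: 54.0
```

Contact (5 N). Release and rise.

Call:
apply_moves([
  [0,0,0,0,0,0,0.07],
  [0,0,0,0,0,0,0.0854],
  [0,0,0,0,0,0,0.0854],
  [0,0,0,0,0,0,0.0854],
  [0,0,0,0,0,-0.02,0.0854],
  [0,0,0,0,0,-0.03,0.0854],
  [0,0,0,0,0,-0.04,0.0854],
  [0,0,0,0,0,-0.04,0.0854],
])

```text
clock: 47.33
tool_pos: [573.5, 19.0, 211.9]
orientation: [1.0, 0.025, -0.001, -0.001]
ft_force: [0.2, 0.5, 0.1]
gripper_width: 85.6
```

Call:
apply_moves([
  [0,0,0,0,0.02,-0.035,0.0854],
  [0,0,0,0,0.04,0,0.0854],
  [0,0,0,0,0.041,0,0.0854],
  [0,0,0,0,0.041,0,0.0854],
  [0,0,0,0,0.041,0,0.0854],
  [0,0,0,0,0.041,0,0.0854],
  [0,0,0,0,0.041,0,0.0854],
  [0,0,0,0,0.041,0,0.0854],
])

```text
clock: 48.0
tool_pos: [589.8, -288.3, 245.5]
orientation: [1.0, 0.026, -0.0, -0.001]
ft_force: [1.1, 0.2, 0.4]
gripper_width: 85.7
```

Call:
apply_moves([
  [0,0,0,0,0,0,0.0854],
  [0,0,0,0,0,0,0.0854],
  [0,0,0,0,0,0,0.0854],
  [0,0,0,0,0,0,0.0854],
  [0,0,0,0,0,0,0.0854],
  [0,0,0,0,0,0,0.0854],
])

```text
clock: 48.5
tool_pos: [590.8, -284.6, 245.4]
orientation: [1.0, 0.027, -0.0, -0.001]
ft_force: [-0.2, 0.3, 0.0]
gripper_width: 85.8
```

```bash
python3 -c "
from h import *
snap('side','s27');snap('top','t27')";python3 objs.py t27;python3 knob.py t27
python3 - <<'E'
from h import *
print(state()[0]["clock"],state()[1])
C=cloud("top",np.load("/tmp/t27.npz")["d"])
im=np.load("/tmp/t27.npz")["im"]
# flap flatness and book top
P=C[195:285,240:315].reshape(-1,3);F=P[(P[:,2]>74)&(P[:,2]<86)]
A=np.c_[F[:,:2],np.ones(len(F))];print("flap plane",np.linalg.lstsq(A,F[:,2],rcond=None)[0],len(F))
B=P[(P[:,2]>91)&(P[:,2]<102)];A=np.c_[B[:,:2]-B[:,:2].mean(0),np.ones(len(B))];print("book",len(B),cv2.minAreaRect(B[:,:2].astype(np.float32)),np.linalg.lstsq(A,B[:,2],rcond=None)[0])
hsv=cv2.cvtColor(im,cv2.COLOR_RGB2HSV)
m=cv2.inRange(hsv,(100,90,60),(125,255,255));k,l,st,ce=cv2.connectedComponentsWithStats(m)
for i in range(1,k):
    if st[i,4]>15: print(ce[i].round(),st[i,4],np.median(C[l==i],0).round(1))
E
```

```text
0 ((0.0, 0.0), (0.0, 0.0), 0.0) z nan
[[0.0, 0.0], [0.0, 0.0], [0.0, 0.0], [0.0, 0.0]]
white 0 
axis yaw nan carousel clockwise deg nan rad nan
48.6 [ 590.62737167 -285.19962608  245.63195823]
flap plane [-2.92865561e-03  2.11607380e-03  8.26371325e+01] 616
book 0 ((0.0, 0.0), (0.0, 0.0), 0.0) [0. 0. 0.]
[635.  90.] 715 [ 1106.  -1048.1  -277. ]
[ 26. 258.] 103 [544.5 556.6  93.4]
[ 47. 314.] 147 [421.1 504.7  93.6]
[481. 358.] 165 [ 311.4 -430.8   10.2]
[410. 403.] 156 [ 220.8 -265.2   10. ]
  return _methods._mean(a, axis=axis, dtype=dtype,
  ret = ret.dtype.type(ret / rcount)
knob.py:10: RuntimeWarning: invalid value encountered in divide
  e1,e2=B[1]-B[0],B[2]-B[1];ax=e1 if np.linalg.norm(e1)>np.linalg.norm(e2) else e2;ax=ax/np.linalg.norm(ax)
<stdin>:8: RuntimeWarning: Mean of empty slice.
  ret = um.true_divide(
```

View pics/s27.png

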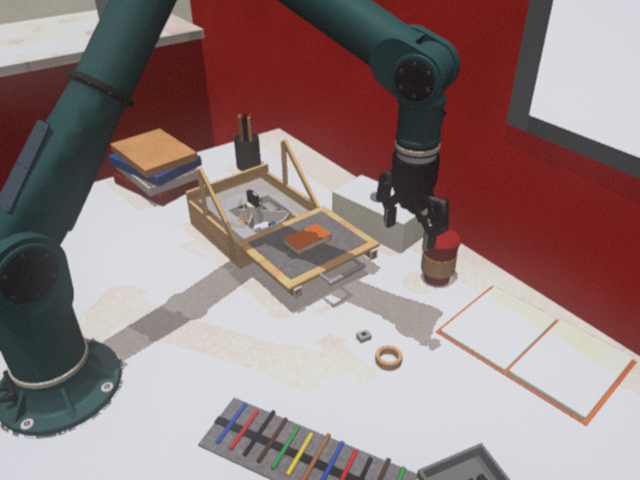

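View pics/t27.png

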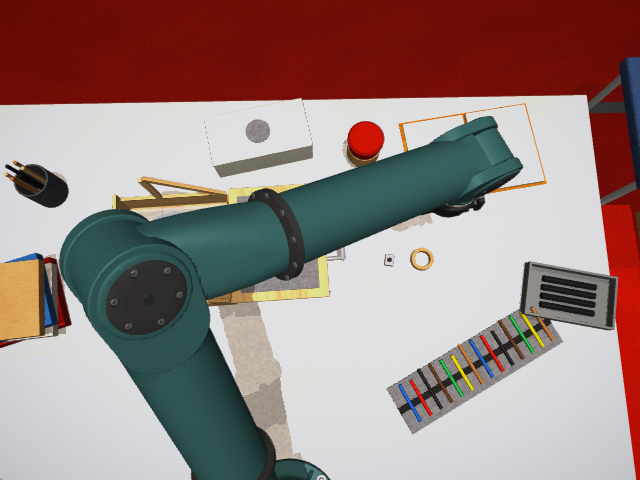

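Call:
apply_moves([
  [0,0,0,-0.015,0.035,0,0.0854],
  [0,0,0,-0.015,0.035,0,0.0854],
  [0,0,0,-0.015,0.035,0,0.0854],
  [0,0,0,-0.015,0.035,0,0.0854],
  [0,0,0,-0.015,0.035,0,0.0854],
  [0,0,0,0,0,0,0.0854],
  [0,0,0,0,0,0,0.0854],
  [0,0,0,0,0,0,0.0854],
])

```text
clock: 49.27
tool_pos: [524.6, -464.6, 245.2]
orientation: [1.0, 0.026, 0.0, -0.001]
ft_force: [-0.0, 0.2, -0.0]
gripper_width: 85.0
```

```bash
python3 -c "
from h import *
snap('top','t28',(90,150,370,330),2.8)";python3 knob.py t28
python3 - <<'E'
from h import *
print(state()[0]["clock"],state()[1])
C=cloud("top",np.load("/tmp/t28.npz")["d"])
im=np.load("/tmp/t28.npz")["im"]
P=C[190:292,235:320].reshape(-1,3);F=P[(P[:,2]>74)&(P[:,2]<86)]
A=np.c_[F[:,:2],np.ones(len(F))];print("flap plane",np.linalg.lstsq(A,F[:,2],rcond=None)[0],len(F),np.median(F[:,2]))
B=P[(P[:,2]>91)&(P[:,2]<102)];A=np.c_[B[:,:2]-B[:,:2].mean(0),np.ones(len(B))];print("book",len(B),cv2.minAreaRect(B[:,:2].astype(np.float32)),np.linalg.lstsq(A,B[:,2],rcond=None)[0])
hsv=cv2.cvtColor(im,cv2.COLOR_RGB2HSV)
m=cv2.inRange(hsv,(100,90,60),(125,255,255));k,l,st,ce=cv2.connectedComponentsWithStats(m)
for i in range(1,k):
    if st[i,4]>15: print(ce[i].round(),st[i,4],np.median(C[l==i],0).round(1))
E
```

```text
132 ((562.47119140625, 247.38047790527344), (14.579917907714844, 41.16122817993164), 1.942581057548523) z 106.9000093101256
[[554.5, 267.70001220703125], [555.9000244140625, 226.60000610351562], [570.5, 227.10000610351562], [569.0999755859375, 268.20001220703125]]
white 18 [563.3 238.2]
axis yaw -88.05744 carousel clockwise deg 1.1574402 rad 0.020201143
49.3167 [ 525.44323374 -463.5962427   244.95699852]
flap plane [-1.13577939e-03 -1.08880773e-04  8.11360738e+01] 326 80.42418171127372
book 0 ((0.0, 0.0), (0.0, 0.0), 0.0) [0. 0. 0.]
[635.  89.] 685 [ 1109.5 -1048.8  -277.1]
[203. 242.] 78 [582.5 189.5  36.8]
[ 26. 258.] 102 [544.3 556.3  93.5]
[206. 261.] 81 [538.7 184.3  36.8]
[ 47. 313.] 142 [421.5 504.7  93.2]
[481. 359.] 162 [ 312.4 -430.9   10. ]
[410. 403.] 157 [ 220.6 -266.1   10.2]<stdin>:7: RuntimeWarning: Mean of empty slice.
  ret = um.true_divide(
```

View pics/t28.png

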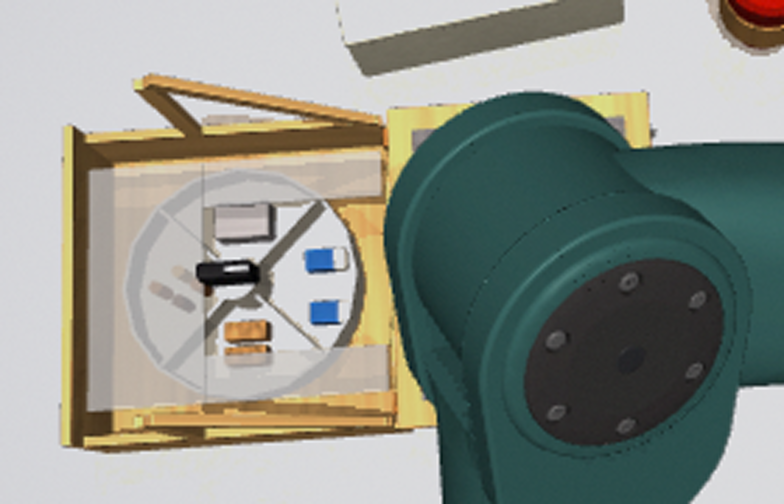

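Run:
```python
from h import *
im,d=snap('side','s28',(180,140,400,305),3.6)
C=cloud("side",d);hsv=cv2.cvtColor(im,cv2.COLOR_RGB2HSV)
m=cv2.inRange(hsv,(5,140,100),(16,255,255))[215:265,270:345]
P=C[215:265,270:345][m>0];P=P[(P[:,2]>88)&(P[:,2]<110)];A=np.c_[P[:,:2]-P[:,:2].mean(0),np.ones(len(P))]
r=cv2.minAreaRect(P[:,:2].astype(np.float32));print(len(P),r,np.linalg.lstsq(A,P[:,2],rcond=None)[0])
```

```text
539 ((579.21533203125, 19.174877166748047), (94.13653564453125, 56.052085876464844), 1.8729881048202515) [ 1.09121880e-03 -8.74021765e-03  9.53429623e+01]
```

View pics/s28.png

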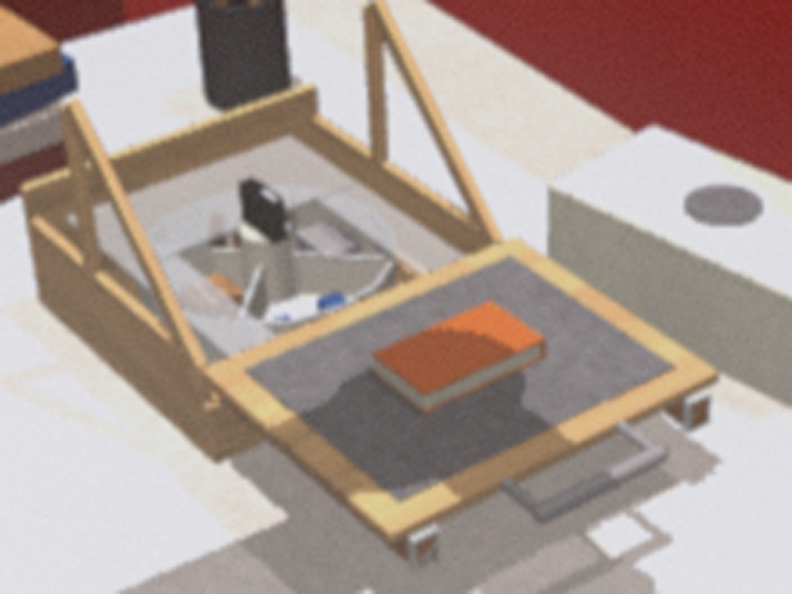

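```bash
python3 -c "
from station import arm
print(arm.job_done())"
```

```text
the job is handed in; nothing more can be done
None
```

I finished the task and handed the job in at about 49 s; the hand-in gives no verdict.

What I did:
- **Supports:** I pulled both out until they hit their stops.
- **Flap:** I swung it down by its handle bar until it pressed on its stop at about 50 N.
- **Carousel:** I turned it clockwise by its knob, about 132°, which was the shorter way.
- **Erasers:** I put both erasers I could see into the empty bay.
- **Sketchbook:** I laid it in the middle of the flap.

What my last checks showed:

| Item | Last reading |
|---|---|
| Flap | level, top face at about 80 mm |
| Carousel | about 0.02 rad from centred |
| Erasers | both flat in the bay, sleeve tops at about 37 mm |
| Sketchbook | flat, about 5 mm from the flap's centre |
| Supports | noses sticking out past the flap's edge |
| Gripper | well clear of everything |

- **Disagreements:** In the first look after placing the second eraser, its height came out wrong (52.5 mm), apparently from the arm in the view. Two later readings with a clear view gave about 37 mm.
- **Failed checks:** In both final overhead pictures the arm hid the book, so I checked it only in the side view. In the first of them it also hid the carousel and erasers, so I moved the arm and checked those again.
- **Possible gaps:** I saw only two erasers. A third or fourth outside both camera views would have been missed.

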